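Clamp the gearbox housing in the ball-knob vise

ROBOT

A 6-joint arm with a two-finger parallel gripper is mounted at the origin on the work surface. World frame = base frame: x ahead of the robot, y to its left, z up, the work surface at z = 0. Lengths are in mm, angles in rad, forces in N, time in s.
With the tool pointing down it reaches from about 275 to 1000 mm from the base axis. Payload 8.4 kg.
Tool frame: the origin (TCP) lies at the very end of the fingers, on their centre line; the grasp point (between the pads) lies 19 mm behind it; z points along the fingers, y is the direction in which the jaws open and shut (so a half turn about z gives the same grasp; the last joint's range is limited). The gripper opens to 85 mm and grips with 20 to 120 N. Pads are 22 mm wide; open, the fingers measure 114 mm over their backs; the gripper's body (76 mm by 85 mm) begins 54 mm behind the grasp point. The pads swing forward as they close: fully open they stand 13 mm farther back than shut.
Start: joints at [1.347, 0.353, 1.633, -0, 1.155, -0.002], TCP at [137.489, 609.692, 231.281] pointing down, gripper open.
Joint ranges: [-2.63, 2.63], [-0.92, 2.1], [0.06, 2.66], [-1.3, 4.44], [0, 2.69], [-3.02, 3.02]. Speed limits (rad/s): [2.22, 2.22, 2.79, 3.14, 3.14, 3.14].

INTERFACE

Orientations are given as [roll, pitch, yaw] about the fixed x, y, z axes, in that order (R = Rz(yaw) Ry(pitch) Rx(roll)).
In Python, from rig import sense, grab_frame, sign_off, masks_of gives the robot as it stands. The module is installed in compiled form; this text tells all that it offers.
- The arm moves only by the shell command python3 -m inch 'ROWS' [FORCE]. ROWS is JSON, a list of rows, each an object of numbers: "gripper": the finger opening in m, from 0 to 0.0854; "tx", "ty", "tz": the shift along the tool's x, y, z in m; "spin": the turn about the tool's z in degrees. In form: [{"gripper": .., "tx": .., "ty": .., "tz": .., "spin": ..}, ...]. A call has exactly 8 rows; each row shifts and turns the commanded pose from where the row before left it, along the tool's axes as they then stand; what a row does not reach is not made up. A row lasts 1/10 s, in which the tool goes at most 50 mm and 8.59 degrees, less where a joint would pass 70% of its speed; a pose out of reach is approached as far as the arm can. A call is refused whole if a number of a shift passes 0.05 or a number of a turn 8.59, either way. A call with a gripper value outside its range is refused whole. The fingers move at their own pace and stop on an object; FORCE is the grip in N (left out, the last holds). Time passes only in rows, so rows that do not move let the fingers close, or fill a call up. It gives the time, the measured TCP pose, the force and the opening at its end, in the units of the state.
- sense(): the state, without advancing time (a new reading comes with each control period).
- grab_frame(name): name is "side" or "top"; returns a dict with "pixels" (384x512x3 uint8, red, green, blue), "K" (3x3 intrinsics, pixels), "extrinsics" (4x4, takes a point from camera to world coordinates). Camera axes: x right, y down, z forward; pixel columns grow to the right and rows downward; lengths in mm; the calibration is good to about 2 mm. A picture is of the moment at which its call begins. There is no depth.
- sign_off(): hands the job in, once; it reports no verdict.
Trained networks look in the newest picture that a camera, given by its name, has taken for a name from the list of things; names that differ only in an ending like _2 or _b are one class to them, and where a whole thing is asked for, a point or a joint stands for the part that bears it (a point fixed in the world has none). Each returns a list of dicts, best first, with "conf" (0 to 1); they miss things now and then, are a little off and sometimes report something else, mostly with a low value. They report only what shows in the picture. A call takes as long as a camera call. They do not tell look-alikes from the thing itself.
- masks_of(camera, target): "pixels" (384x512 bool, what is visible of it) and "centre" ([row, column] in pixels, amid what is visible of it).
The state is a dict: "clock": time; "qpos": joint angles; "qvel": joint speeds; "joint_efforts": joint torques, N m; "eef_pos": TCP position; "tcp_rot": TCP orientation; "contact_force": force on the tool from outside, world axes, zero at the start; "wrist_torque": the same for the moment, N m; "opening": opening from 0.0 (shut) to 1.0 (fully open).
Only numpy, scipy, OpenCV 4.12 (cv2) and the standard library are available. Lean on these libraries where they do the work, as an engineer would, in place of code of your own. Each camera call takes 0.05 s, during which the arm holds its last target.

TASK

Take the aluminium gearbox housing out of the black case, where only its long sides can be reached, stand it upright on the bare bench top and let go; then take it anew by its ends and stand it on the vise bed, midway along the jaws with its long sides facing them, and let go. Then turn the smooth ball knob clockwise as far as it will go, so that the jaw clamps the housing firmly; move the jaw with the knob alone. Do not drop the housing, and leave the carton, screwdriver and small black box where they are.

Things in the scene. Friction and masses are not known exactly. Their poses are not given: they have to be found in the camera images.
- housing: Aluminium gearbox housing, a block 66 mm (its x) by 40 mm (y) by 50 mm high (z), 0.25 to 0.5 kg, with four screw heads and a disc (under 1.5 mm high) on top. Origin: centre of its underside. It starts upright in the case, its x along the case's x.
- case: Open black case, fixed, 160 (its x) x 145 mm (y), walls 55 mm high, 5 mm thick; floor 5 mm. Origin: centre of underside. The housing stands in the +x compartment (inside x -4 to +75, y -67 to +67 mm): only 4 to 9 mm free at each end, over 40 mm at each long side. The other part is filled by a rack of bits, under 55 mm high. Case and vise may each be left or right of the robot.
- vise: Grey vise, fixed; base 220 (its x, -115 to +105) x 110 (y) x 30 mm high. Origin: underside, middle line. Bed = base top, z 30 mm. Fixed jaw's face at x = +70 mm, 24 mm thick; jaws 70 mm wide (y), tops at z 78 mm. Housing clamped: its centre at x = 50, y = 0 mm, its x along the vise's y. At x = -80 mm a column (42 x 60 mm, 74 mm high) bears the ball knob.
- jaw: The vise's sliding steel jaw, 22 mm thick, 70 mm wide, 48 mm high, on the knob's side. Origin: lower edge of its face, middle of its width, at vise x = +14 mm with the knob at 0 (56 mm open to the fixed jaw). It moves towards the fixed jaw by 8 mm per radian of the knob; it sits on a cushion spring (5 N, then 3 N per mm) on a carriage behind it.
- ball (a point): Centre of the smooth polished black ball knob, 52 mm in diameter, on an upright 18 mm steel neck; 115 mm above the bench, at vise x = -80, y = 0 mm; it turns about the vertical. Slippery (friction about 0.3): grip it with 30 to 40 N across its widest part, which is at this height; gripped lightly or higher up it slips.
- ball_knob (a joint): Turn of the ball knob, rad, growing clockwise seen from above: 0 = jaw open, 2.6 = end stop. Starts at 0 to 0.5. Friction (0.2 N m) holds it where it is left, also when clamped. The jaw closes on the housing at 2.0; from there its cushion spring yields and the knob takes up to 0.36 N m at the stop. Needs two or more grips of up to 1.5 rad, turning the hand back between.
- carton: Bystander: closed cardboard carton 100 x 80 x 45 mm high. Origin: centre of underside.
- screwdriver: Bystander: screwdriver 170 mm long with a black handle, lying along its x. Origin: on the bench under its middle.
- bit_box: Bystander: closed black plastic box 110 x 70 x 30 mm high with a white paper patch on top. Origin: centre of underside.
There are look-alikes about, which are no part of the job. Of the things like the vise, leave any that is purple; of the rest the smaller one is meant.

How it is judged (in metres and radians):
On the way, in this order (a step that is already met when the one before it is completed fails the run):
1. the housing stands upright on the bench top, let go and at rest, outside case and vise (height (world z) of housing below 0.004 m and angle between housing's own z axis and vertical below 0.1 rad and horizontal distance between housing and case above 0.09 m and linear speed of housing below 0.02 m/s and angular speed of housing below 0.2 rad/s and contact force between the fingers and housing below 0.2 N), for 0.2 s.
2. the housing stands on the vise bed between the open jaws, let go and not yet clamped (x of housing in the frame of vise between 0.025 and 0.06 m and y of housing in the frame of vise between -0.015 and 0.015 m and z of housing in the frame of vise between 0.025 and 0.034 m and angle between housing's own z axis and vertical below 0.1 rad and linear speed of housing below 0.02 m/s and angular speed of housing below 0.2 rad/s and contact force between the fingers and housing below 0.2 N and value of joint ball_knob below 1 rad), for 0.2 s.
At the end, for the whole second after the job is handed in: The housing stands upright (within 0.1 rad) on the vise bed (within 4 mm), midway along the jaws within 15 mm, long sides along them within 0.08 rad, at rest and let go; the knob is at rest and the sliding jaw presses on it with more than 13 N (knob past about 2.35 rad) (x of housing in the frame of vise between 0.025 and 0.06 m and y of housing in the frame of vise between -0.015 and 0.015 m and z of housing in the frame of vise between 0.025 and 0.034 m and angle between housing's own z axis and vertical below 0.1 rad and linear speed of housing below 0.02 m/s and angular speed of housing below 0.2 rad/s and contact force between the fingers and housing below 0.2 N and angle between the x axis of housing and the y axis of vise, either way round below 0.08 rad and contact force between jaw and housing above 13 N and velocity of joint ball_knob between -0.05 and 0.05 rad/s); the robot touches nothing.
It fails at once if the housing is dropped (falls freely faster than 0.6 m/s) (linear speed of housing above 0.6 m/s and contact force between the fingers and housing below 0.2 N).
It fails at once if the jaw is pushed hard (over 15 N) with the fingers instead of by the knob (contact force between the fingers and jaw above 15 N).
It fails at once if the carton is shifted by more than 30 mm (distance of carton from where it was at the start of the episode above 0.03 m).
It fails at once if the screwdriver is shifted by more than 30 mm (distance of screwdriver from where it was at the start of the episode above 0.03 m).
It fails at once if the small black box is shifted by more than 30 mm (distance of bit_box from where it was at the start of the episode above 0.03 m).
It also fails if it takes over 72 s, if anything falls off the work surface, if the arm or the gripper's body presses on something with over 40 N, if the wrist force passes 120 N, or if a joint passes its speed limit or range.

## Working session

There is one attempt and no reset: what is moved stays moved. The work goes in short steps, Python scripts to look and compute and a shell command to move; the robot and the scene stay as the last step left them, time stands still between calls to the robot, and variables do not carry over. Pictures are saved under pics/ and viewed, and the job is handed in when it is done.

```bash
mkdir -p pics; cat > h.py <<'E'
import numpy as np, cv2
from rig import sense, grab_frame, sign_off, masks_of
def snap(cam,fn):
    f=grab_frame(cam); cv2.imwrite('pics/'+fn,f['pixels'][:,:,::-1]); return f
def ray(f,u,v,z):
    K=np.array(f['K']);T=np.array(f['extrinsics'])
    d=T[:3,:3]@np.linalg.solve(K,[u,v,1.]);o=T[:3,3]
    return o+d*(z-o[2])/d[2]
def proj(f,p):
    K=np.array(f['K']);T=np.array(f['extrinsics'])
    c=K@(T[:3,:3].T@(np.atleast_2d(p)-T[:3,3]).T); return (c[:2]/c[2]).T
E
python3 - <<'E'
from h import *
np.set_printoptions(suppress=True,precision=3)
for c in('top','side'):
    f=snap(c,c+'0.png'); print(c,f['extrinsics'],f['K'])
    for t in['housing','case','vise','jaw','ball','carton','screwdriver','bit_box']:
        for m in masks_of(c,t):
            ys,xs=np.nonzero(m['pixels']);print(c,t,round(m['conf'],2),np.round(m['centre']),len(xs),xs.min() if len(xs) else 0,xs.max() if len(xs) else 0,ys.min() if len(xs) else 0,ys.max() if len(xs) else 0)
print(sense())
E
```

```text
top [[   0.024   -0.99     0.141  335.448]
 [  -0.999   -0.027   -0.02    38.57 ]
 [   0.024   -0.141   -0.99  1116.526]
 [   0.       0.       0.       1.   ]] [[347.757   0.    251.502]
 [  0.    347.757 193.186]
 [  0.      0.      1.   ]]
top housing 0.67 [154. 182.] 316 170 186 144 166
top case 0.87 [169. 180.] 2304 154 207 139 196
top vise 0.96 [287. 381.] 4980 345 421 235 341
top vise 0.8 [262. 183.] 2765 158 207 223 301
top vise 0.58 [185. 337.] 2454 314 362 149 221
top jaw 0.74 [285. 384.] 498 366 403 275 293
top jaw 0.55 [182. 340.] 208 329 353 174 184
top jaw 0.54 [257. 177.] 217 167 192 253 266
top ball 0.76 [205. 352.] 265 344 361 196 214
top ball 0.75 [327. 410.] 569 395 421 315 341
top ball 0.51 [289. 181.] 291 173 191 281 299
top carton 0.67 [115. 261.] 851 245 274 100 135
top screwdriver 0.58 [151. 259.] 206 253 261 137 175
top bit_box 0.87 [248. 111.] 921 96 127 227 266
side [[   0.817   -0.442    0.371  -96.69 ]
 [  -0.577   -0.611    0.542 -788.251]
 [  -0.013   -0.657   -0.754 1272.552]
 [   0.       0.       0.       1.   ]] [[479.002   0.    251.076]
 [  0.    
[... 461 characters left out ...]
53 337 371
side ball 0.79 [248. 311.] 283 303 320 242 262
side ball 0.59 [184. 150.] 258 143 160 177 198
side carton 0.79 [170. 322.] 774 305 340 153 187
side screwdriver 0.49 [186. 298.] 210 272 307 177 204
side bit_box 0.77 [148. 157.] 572 138 171 136 161
{'clock': 0.9, 'qpos': array([ 1.347,  0.353,  1.633, -0.   ,  1.155, -0.002]), 'qvel': array([-0.002, -0.   , -0.003,  0.   ,  0.001,  0.001]), 'joint_efforts': array([  0.001, -60.516, -34.244,   0.   ,   0.001,  -0.   ]), 'eef_pos': array([137.513, 609.697, 231.305]), 'tcp_rot': array([3.142, 0.   , 2.92 ]), 'contact_force': array([-0.147, -0.205, -0.576]), 'wrist_torque': array([ 0.04 , -0.06 , -0.097]), 'opening': 1.0005946636942864}
```

View pics.

```bash
python3 - <<'E'
import cv2
for c in('top','side'):
    i=cv2.imread(f'pics/{c}0.png'); cv2.imwrite(f'pics/{c}0b.png',cv2.resize(i,(800,600),interpolation=cv2.INTER_CUBIC))
E
```

```text
(no output)
```

View pics/top0b.png

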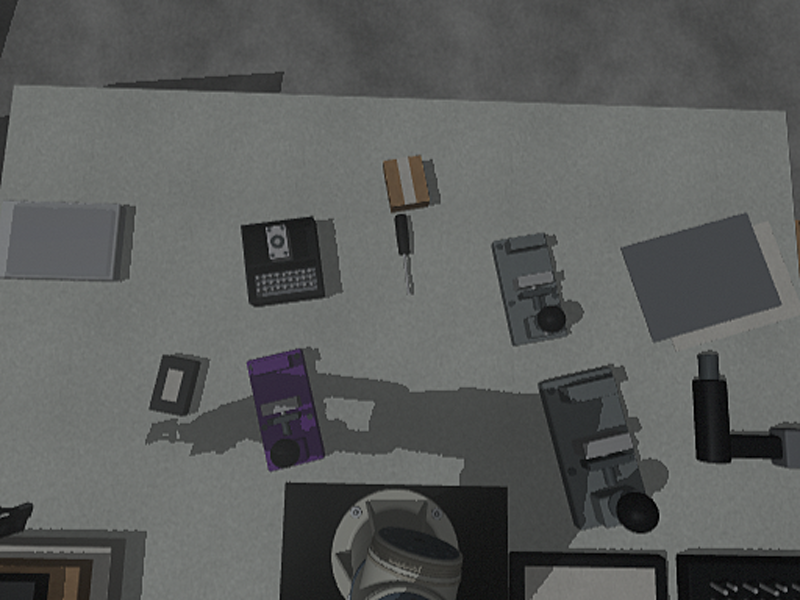

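View pics/side0b.png

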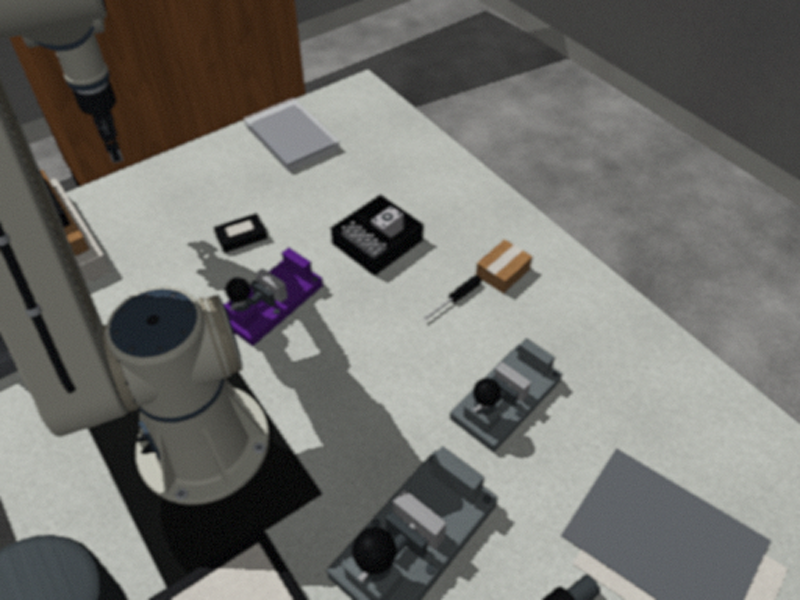

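```bash
cat >> h.py <<'E'
from scipy.optimize import minimize
def box(x0,x1,y0,y1,z0,z1): return np.array([[x,y,z] for x in(x0,x1) for y in(y0,y1) for z in(z0,z1)],float)
def place(P,p):
    c,s=np.cos(p[2]),np.sin(p[2]); return P@np.array([[c,s,0],[-s,c,0],[0,0,1]])+[p[0],p[1],p[3] if len(p)>3 else 0]
def render(f,boxes,p,S=4):
    im=np.zeros((384*S,512*S),np.uint8)
    for b in boxes:
        q=(proj(f,place(b,p))+.5)*S
        cv2.fillConvexPoly(im,cv2.convexHull(q.astype(np.float32)).astype(np.int32),255)
    return cv2.resize(im,(512,384),interpolation=cv2.INTER_AREA)/255.
def fit(fs,ms,boxes,p0):
    def cost(p):
        return sum(1-np.minimum(render(f,boxes,p),m).sum()/np.maximum(render(f,boxes,p),m).sum() for f,m in zip(fs,ms))
    best=None
    for dy in (-.1,0,.1):
        q=np.array(p0,float);q[2]+=dy
        sim=np.array([q]+[q+d for d in ([15,0,0],[0,15,0],[0,0,.1])])
        r=minimize(cost,q,method='Nelder-Mead',options=dict(initial_simplex=sim,xatol=.02,fatol=1e-5,maxiter=300))
        if best is None or r.fun<best.fun: best=r
    return best.x,best.fun
def ball(r,c):
    a=np.random.RandomState(0).randn(200,3);return a/np.linalg.norm(a,axis=1)[:,None]*r+c
VISE=[box(-115,105,-55,55,0,30),box(70,94,-35,35,30,78),box(-101,-59,-30,30,0,74),ball(26,[-80,0,115])]
CASE=[box(-80,80,-72.5,72.5,0,55)]
def draw(im,f,boxes,p,col):
    for b in boxes:
        if len(b)==8:
            q=proj(f,place(b,p))
            for i in range(8):
                for j in(1,2,4):
                    if not i&j: cv2.line(im,tuple(int(v*64+.5) for v in (q[i]*4+1.5)),tuple(int(v*64+.5) for v in (q[i|j]*4+1.5)),col,1,cv2.LINE_AA,6)
E
python3 - <<'E'
from h import *
np.set_printoptions(suppress=True,precision=3)
fs=[snap('top','t1.png'),snap('side','s1.png')]
import pickle
M={}
for i,c in enumerate(('top','side')):
    for t in['case','vise']: M[c,t]=[(m['conf'],m['centre'],m['pixels']) for m in masks_of(c,t)]
pickle.dump((fs,M),open('m.pkl','wb'))
pick=lambda c,t,u,v: min(M[c,t],key=lambda m:np.hypot(m[1][1]-u,m[1][0]-v))[2].astype(float)
# ball triangulations
from itertools import product
vm=[pick('top','vise',337,185),pick('side','vise',325,256)]
p0=ray(fs[0],337,185,40)
res={}
for yaw in(0,):
    print('vise',fit(fs,vm,VISE,[p0[0],p0[1],yaw+.1]))
cm=[pick('top','case',180,169),pick('side','case',240,151)]
p0=ray(fs[0],180,169,30); print('case',p0,fit(fs,cm,CASE,[p0[0],p0[1],.05]))
lm=[pick('top','vise',381,287),pick('side','vise',269,341)]
p0=ray(fs[0],381,287,40); print('large',p0,fit(fs,lm,VISE,[p0[0],p0[1],.1]))
E
```

```text
vise (array([ 534.408, -260.92 ,    0.207]), np.float64(0.08564694336276135))
case [561.882 245.081  30.   ] (array([567.921, 242.228,   0.161]), np.float64(0.33214398087036745))
large [ 212.081 -383.682   40.   ] (array([ 206.207, -382.859,    0.123]), np.float64(0.7779661958237742))
```

```bash
python3 - <<'E'
from h import *
import pickle
fs,M=pickle.load(open('m.pkl','rb'))
out=[]
for i,c in enumerate(('top','side')):
    im=cv2.resize(fs[i]['pixels'][:,:,::-1].copy(),None,fx=4,fy=4,interpolation=cv2.INTER_CUBIC)
    for m in M[c,'case'][:1]:
        cs,_=cv2.findContours(cv2.resize(m[2].astype(np.uint8),None,fx=4,fy=4),0,1); cv2.drawContours(im,cs,-1,(0,0,255),1)
    draw(im,fs[i],VISE,[534.4,-260.9,.207],(0,255,0)); draw(im,fs[i],CASE,[567.9,242.2,.161],(0,255,0))
    for (u,v) in ([(180,169),(337,185)] if i==0 else [(240,151),(325,256)]):
        out.append(im[v*4-150:v*4+150,u*4-200:u*4+200])
cv2.imwrite('pics/ov1.png',np.vstack([np.hstack(out[:2]),np.hstack(out[2:])]))
E
```

```text
(no output)
```

View pics/ov1.png

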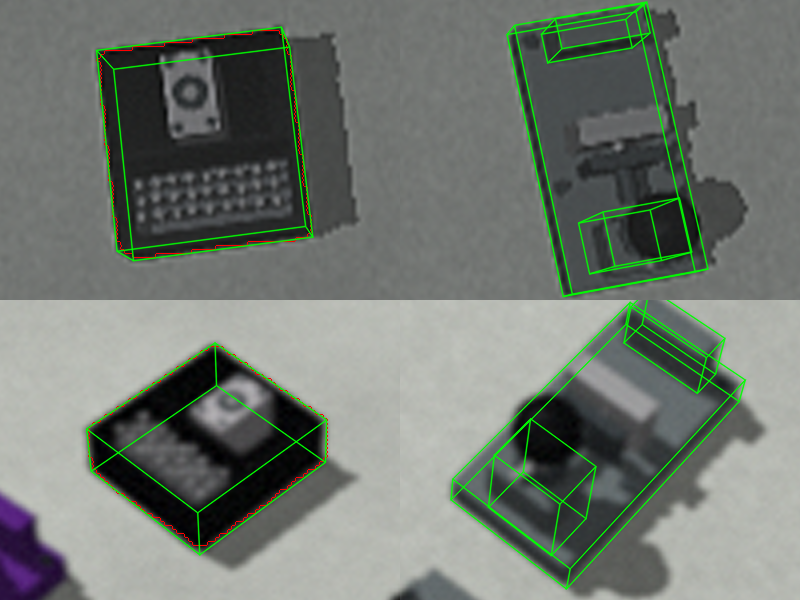

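```bash
python3 - <<'E'
from h import *
import pickle
np.set_printoptions(suppress=True,precision=3)
fs,M=pickle.load(open('m.pkl','rb'))
hull=lambda m: cv2.fillConvexPoly(np.zeros((384,512),np.uint8),cv2.convexHull(np.argwhere(m)[:,::-1].astype(np.int32)),1).astype(float)
cm=[hull(M[c,'case'][0][2]) for c in('top','side')]
print('case',fit(fs,cm,CASE,[567,242,.12]))
for i in(0,1): print(i,fit(fs[i:i+1],cm[i:i+1],CASE,[567,242,.12]))
# housing top: bright
for i,(u0,u1,v0,v1) in enumerate([(166,190,142,170),(235,262,130,156)]):
    g=fs[i]['pixels'].max(2).astype(int); print(g[v0:v1,u0:u1])
E
```

```text
case (array([568.036, 242.304,   0.16 ]), np.float64(0.05686515463928443))
0 (array([567.451, 242.13 ,   0.168]), np.float64(0.02517245732191775))
1 (array([569.677, 243.775,   0.158]), np.float64(0.025519578620717853))
[[111  84  59  61  64  37  19  19  22  21  21  25  24  26  25  23  25  26
   26  25  29  29  24  28]
 [ 22  22  23  24  26  28  25  24  19  20  17  21  22  33  39  61  32  27
   32  26  31  28  28  29]
 [ 29  29  26  28  23  26  27  36  52  80  76  74  74  67  58 100  58  26
   30  26  25  27  28  29]
 [ 27  30  28  20  92  56  54  74 101 132 127 125 124  88  48  84  92  34
   27  28  31  29  28  29]
 [ 29  28  28  19 144  81  64  98 118 117 113 113 117  94  57  74 117  43
   29  29  32  30  29  32]
 [ 29  27  28  20 102  61  46  85 115 116 113 112 114 118  92 100 126  34
   39  31  28  30  32  31]
 [ 30  29  30  22  98 100  79 103 112 115 114 114 116 116 115 118 128  36
   49  29  29  29  32  30]
 [ 32  32  30  25  64 126 120 112 112 118 108 109 111 109 115 117 130  42
   48  32  29  30  33  31]
 [ 33  34  34  25  44 126 117 113 112 105  71  75  91  88 108 117 130  4
[... 4187 characters left out ...]
   7   7  10  15  15]
 [102  95  86  76  48  13   9   6   0  10  18  24  40  59  68  67  61  49
   34  20   9   9  13  13  16   9  10]
 [ 95  90  82  72  45  21  16  11  11   5  10  11  23  34  49  48  41  26
   14  11  10   9  11  13  10  12   7]
 [ 93  84  75  67  59  59  46  22   8   0   5  10  11  17  24  25  19  11
    9  14  10  14  14  14  12   7   9]
 [104  90  75  76  87  94  70  38  15   4   4  13   7   8  10  14   7  10
    8  11  11  15   8  11   8   5   8]
 [ 90  84  84  83  90  94  73  42  28  23  15  16  13   7   6  13  13  20
   16  18  15  14   5   4  13  11   4]
 [ 94  97  98  94  94  98  85  66  59  54  53  46  27  10   8   4  15  18
    9  17  11   9  13  10   7   8   7]]
```

```bash
python3 - <<'E'
from h import *
import pickle
np.set_printoptions(suppress=True,precision=3)
fs,M=pickle.load(open('m.pkl','rb'))
ms=[]
for i,(u0,u1,v0,v1,t) in enumerate([(169,186,143,167,60),(236,258,132,152,100)]):
    g=fs[i]['pixels'].max(2); m=np.zeros((384,512),np.uint8); m[v0:v1,u0:u1]=g[v0:v1,u0:u1]>t
    n,l,s,c=cv2.connectedComponentsWithStats(m); k=1+np.argmax(s[1:,4])
    h=cv2.convexHull(np.argwhere(l==k)[:,::-1].astype(np.int32)); ms.append(cv2.fillConvexPoly(np.zeros((384,512),np.uint8),h,1).astype(float))
T=[box(-33,33,-20,20,54.9,55)]
for i in(0,1): print(i,fit(fs[i:i+1],ms[i:i+1],T,[600,247,.16]))
p,c=fit(fs,ms,T,[600,247,.16]);print(p,c)
a=np.array([p[0]-568,p[1]-242.3]);print('in case',np.cos(.16)*a[0]+np.sin(.16)*a[1],-np.sin(.16)*a[0]+np.cos(.16)*a[1])
E
```

```text
0 (array([603.234, 251.944,   0.174]), np.float64(0.07561785809194788))
1 (array([599.987, 250.553,   0.202]), np.float64(0.10616514578232794))
[602.471 251.383   0.168] 0.21376865186678462
in case 35.47810478654399 3.4745749145204545
```

```bash
cat > go.py <<'E'
import sys
from h import *
def go(x,y,z,yaw):
    s=sense();p=s['eef_pos'];r=s['tcp_rot'];a=r[2]
    from scipy.spatial.transform import Rotation as R
    Rm=R.from_euler('xyz',r).as_matrix(); d=Rm.T@(np.array([x,y,z])-p)
    w=(yaw-a+np.pi)%(2*np.pi)-np.pi
    # shift in axes after the spin too
    Rn=R.from_euler('xyz',[np.pi,0,yaw]).as_matrix(); dn=Rn.T@(np.array([x,y,z])-p)
    print('clk',round(s['clock'],2),'pos',np.round(p,1),'rot',np.round(r,3),'q',np.round(s['qpos'],2),'open',round(s['opening'],3),'F',np.round(s['contact_force'],1))
    print('tool shift now-axes',np.round(d,1),'after-spin axes',np.round(dn,1),'spin deg',round(-np.degrees(w),1))
if __name__=='__main__': go(*map(float,sys.argv[1:5]))
E
python3 go.py 602.5 251.4 150 3.307
python3 - <<'E'
from h import *
import pickle
fs,M=pickle.load(open('m.pkl','rb'))
for n,u,v in[('screwdr',253,137),('screwdr',261,175),('carton',261,115),('purple',183,262),('vise',337,185)]: print(n,ray(fs[0],u,v,10))
E
```

```text
clk 1.2 pos [137.5 609.7 231.3] rot [3.142 0.    2.92 ] q [ 1.35  0.35  1.63 -0.    1.16 -0.  ] open 1.002 F [0.6 0.1 0.1]
tool shift now-axes [-532.4 -247.3   81.3] after-spin axes [-399.7 -430.    81.3] spin deg -22.2
screwdr [680.28664745  15.53946659  10.        ]
screwdr [553.80701557 -13.35242528  10.        ]
carton [756.68318009  -9.28441312  10.        ]
purple [271.354741   224.03043769  10.        ]
vise [ 527.84118491 -260.75921981   10.        ]
```

```bash
python3 -m inch '[{"gripper":0.07,"spin":-7.4},{"gripper":0.07,"spin":-7.4},{"gripper":0.07,"spin":-7.4},{"gripper":0.07,"tx":-0.030,"ty":-0.033,"tz":0.006},{"gripper":0.07,"tx":-0.030,"ty":-0.033,"tz":0.006},{"gripper":0.07,"tx":-0.030,"ty":-0.033,"tz":0.006},{"gripper":0.07,"tx":-0.030,"ty":-0.033,"tz":0.006},{"gripper":0.07,"tx":-0.030,"ty":-0.033,"tz":0.006}]'
python3 -m inch '[{"gripper":0.07,"tx":-0.030,"ty":-0.033,"tz":0.006},{"gripper":0.07,"tx":-0.030,"ty":-0.033,"tz":0.006},{"gripper":0.07,"tx":-0.030,"ty":-0.033,"tz":0.006},{"gripper":0.07,"tx":-0.030,"ty":-0.033,"tz":0.006},{"gripper":0.07,"tx":-0.030,"ty":-0.033,"tz":0.006},{"gripper":0.07,"tx":-0.030,"ty":-0.033,"tz":0.006},{"gripper":0.07,"tx":-0.030,"ty":-0.033,"tz":0.006},{"gripper":0.07}]'
python3 go.py 602.5 251.4 150 3.307
```

```text
clk 1.2 pos [137.5 609.7 231.3] rot [3.142 0.    2.92 ] q [ 1.35  0.35  1.63 -0.    1.16 -0.  ] open 1.002 F [0.6 0.1 0.1]
tool shift now-axes [-532.4 -247.3   81.3] after-spin axes [-399.7 -430.    81.3] spin deg -22.2$[0]: bad value
$[0]: bad value
```

```bash
python3 -m inch '[{"gripper":0.07,"tx":0,"ty":0,"tz":0,"spin":-7.4},{"gripper":0.07,"tx":0,"ty":0,"tz":0,"spin":-7.4},{"gripper":0.07,"tx":0,"ty":0,"tz":0,"spin":-7.4},{"gripper":0.07,"tx":-0.030,"ty":-0.033,"tz":0.006,"spin":0},{"gripper":0.07,"tx":-0.030,"ty":-0.033,"tz":0.006,"spin":0},{"gripper":0.07,"tx":-0.030,"ty":-0.033,"tz":0.006,"spin":0},{"gripper":0.07,"tx":-0.030,"ty":-0.033,"tz":0.006,"spin":0},{"gripper":0.07,"tx":-0.030,"ty":-0.033,"tz":0.006,"spin":0}]'
python3 go.py 602.5 251.4 150 3.307
```

```text
clock: 2.0
eef_pos: [313.8, 470.6, 201.3]
tcp_rot: [3.141, 0.0, -2.976]
contact_force: [0.6, -0.1, 0.0]
opening: 0.817
clk 2.0 pos [313.8 470.6 201.3] rot [ 3.141  0.    -2.976] q [ 0.98  0.29  1.79 -0.    1.06 -0.76] open 0.817 F [ 0.6 -0.1  0. ]
tool shift now-axes [-248.5 -263.9   51.3] after-spin axes [-248.6 -263.7   51.3] spin deg 0.0
```

Works as modelled. On to above the case.

```bash
python3 -m inch '[{"gripper":0.07,"tx":-0.031,"ty":-0.033,"tz":0.006,"spin":0},{"gripper":0.07,"tx":-0.031,"ty":-0.033,"tz":0.006,"spin":0},{"gripper":0.07,"tx":-0.031,"ty":-0.033,"tz":0.006,"spin":0},{"gripper":0.07,"tx":-0.031,"ty":-0.033,"tz":0.006,"spin":0},{"gripper":0.07,"tx":-0.031,"ty":-0.033,"tz":0.006,"spin":0},{"gripper":0.07,"tx":-0.031,"ty":-0.033,"tz":0.006,"spin":0},{"gripper":0.07,"tx":-0.031,"ty":-0.033,"tz":0.008,"spin":0},{"gripper":0.07,"tx":-0.031,"ty":-0.033,"tz":0.008,"spin":0}]'
python3 go.py 602.5 251.4 90 3.307
python3 - <<'E'
from h import *
a=snap('side','s2.png')['pixels'];b=snap('top','t2.png')['pixels']
A=cv2.resize(a[90:190,170:303],(800,600),interpolation=cv2.INTER_CUBIC)[:,:,::-1]
B=cv2.resize(b[110:210,120:253],(800,600),interpolation=cv2.INTER_CUBIC)[:,:,::-1]
cv2.imwrite('pics/c2.png',cv2.resize(np.hstack([A,B]),(800,300)))
E
```

```text
clock: 2.8
eef_pos: [602.3, 250.9, 149.1]
tcp_rot: [3.141, 0.0, -2.976]
contact_force: [-0.2, -0.2, -0.2]
opening: 0.819
clk 2.8 pos [602.3 250.9 149.1] rot [ 3.141  0.    -2.976] q [ 0.39  0.48  1.64  0.    1.02 -1.34] open 0.819 F [-0.2 -0.2 -0.2]
tool shift now-axes [-0.3  0.5 59.1] after-spin axes [-0.3  0.5 59.1] spin deg 0.0
```

View pics/c2.png

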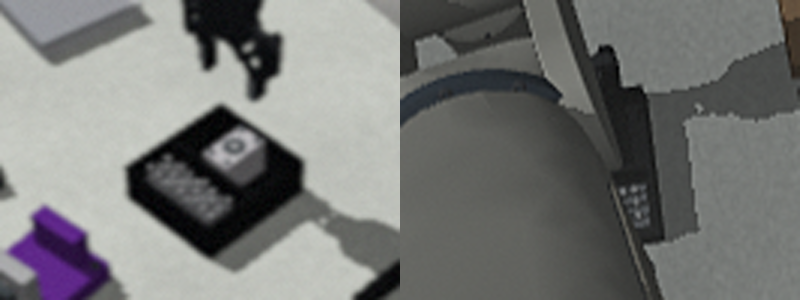

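```bash
python3 -m inch '[{"gripper":0.07,"tx":0,"ty":0,"tz":0.020,"spin":0},{"gripper":0.07,"tx":0,"ty":0,"tz":0.020,"spin":0},{"gripper":0.07,"tx":0,"ty":0,"tz":0.020,"spin":0},{"gripper":0.07,"tx":0,"ty":0,"tz":0.015,"spin":0},{"gripper":0.07,"tx":0,"ty":0,"tz":0.015,"spin":0},{"gripper":0.07,"tx":0,"ty":0,"tz":0.015,"spin":0},{"gripper":0.07,"tx":0,"ty":0,"tz":0.015,"spin":0},{"gripper":0.07,"tx":0,"ty":0,"tz":0.014,"spin":0}]' 40
python3 go.py 602.5 251.4 15 3.307
python3 - <<'E'
from h import *
a=snap('side','s3.png')['pixels']
cv2.imwrite('pics/c3.png',cv2.resize(a[90:190,170:303],(800,600),interpolation=cv2.INTER_CUBIC)[:,:,::-1])
E
```

```text
clock: 3.7
eef_pos: [600.8, 252.3, 14.2]
tcp_rot: [3.142, 0.0, -2.976]
contact_force: [0.1, 0.3, -0.2]
opening: 0.82
clk 3.7 pos [600.8 252.3  14.2] rot [ 3.142  0.    -2.976] q [ 0.4   0.65  1.71 -0.    0.79 -1.34] open 0.82 F [ 0.1  0.3 -0.2]
tool shift now-axes [-1.5 -1.1 -0.8] after-spin axes [-1.5 -1.1 -0.8] spin deg 0.0
```

View pics/c3.png

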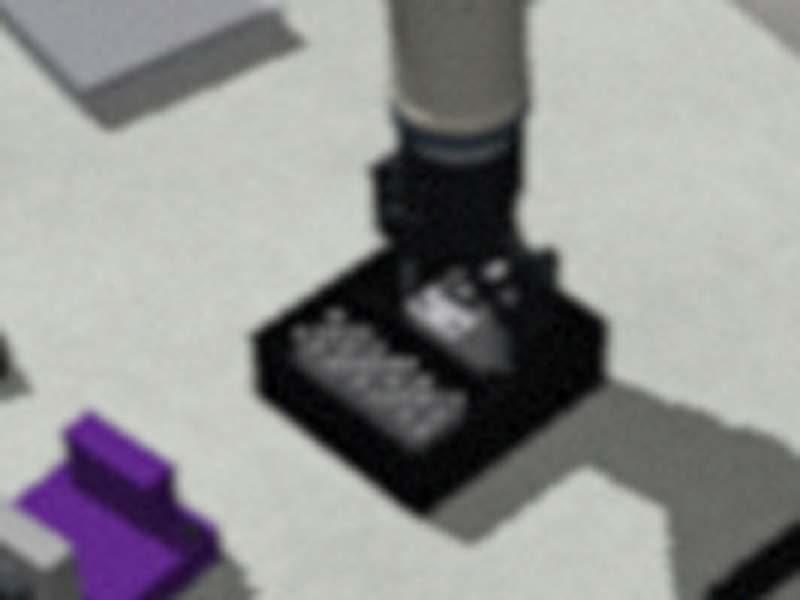

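```bash
python3 -m inch '[{"gripper":0.0,"tx":-0.0015,"ty":-0.001,"tz":0,"spin":0},{"gripper":0.0,"tx":0,"ty":0,"tz":0,"spin":0},{"gripper":0.0,"tx":0,"ty":0,"tz":0,"spin":0},{"gripper":0.0,"tx":0,"ty":0,"tz":0,"spin":0},{"gripper":0.0,"tx":0,"ty":0,"tz":0,"spin":0},{"gripper":0.0,"tx":0,"ty":0,"tz":0,"spin":0},{"gripper":0.0,"tx":0,"ty":0,"tz":0,"spin":0},{"gripper":0.0,"tx":0,"ty":0,"tz":0,"spin":0}]' 50
python3 go.py 602.5 251.4 15 3.307
```

```text
clock: 4.55
eef_pos: [603.0, 251.6, 15.9]
tcp_rot: [3.141, 0.001, -2.976]
contact_force: [1.1, -0.7, 5.8]
opening: 0.467
clk 4.55 pos [603.  251.6  15.9] rot [ 3.141e+00  1.000e-03 -2.976e+00] q [ 0.39  0.65  1.7  -0.    0.79 -1.34] open 0.467 F [ 1.1 -0.7  5.8]
tool shift now-axes [ 0.5 -0.1  0.9] after-spin axes [ 0.5 -0.1  0.9] spin deg 0.0
```

```bash
python3 -m inch '[{"gripper":0.0,"tx":0,"ty":0,"tz":-0.006,"spin":0},{"gripper":0.0,"tx":0,"ty":0,"tz":-0.012,"spin":0},{"gripper":0.0,"tx":0,"ty":0,"tz":-0.015,"spin":0},{"gripper":0.0,"tx":0,"ty":0,"tz":-0.020,"spin":0},{"gripper":0.0,"tx":0,"ty":0,"tz":-0.020,"spin":0},{"gripper":0.0,"tx":0,"ty":0,"tz":-0.020,"spin":0},{"gripper":0.0,"tx":0,"ty":0,"tz":-0.015,"spin":0},{"gripper":0.0,"tx":0,"ty":0,"tz":-0.005,"spin":0}]'
python3 go.py 430 30 90 3.307
python3 - <<'E'
from h import *
a=snap('side','s4.png')['pixels']
cv2.imwrite('pics/c4.png',cv2.resize(a[70:190,170:330],(800,600),interpolation=cv2.INTER_CUBIC)[:,:,::-1])
E
```

```text
clock: 5.35
eef_pos: [603.4, 251.9, 130.9]
tcp_rot: [3.141, 0.003, -2.976]
contact_force: [1.5, 0.8, -3.4]
opening: 0.465
clk 5.35 pos [603.4 251.9 130.9] rot [ 3.141e+00  3.000e-03 -2.976e+00] q [ 0.39  0.5   1.65  0.    0.99 -1.34] open 0.465 F [ 1.5  0.8 -3.4]
tool shift now-axes [ 207.7 -190.3   40.1] after-spin axes [ 207.6 -190.3   40.9] spin deg 0.0
```

View pics/c4.png

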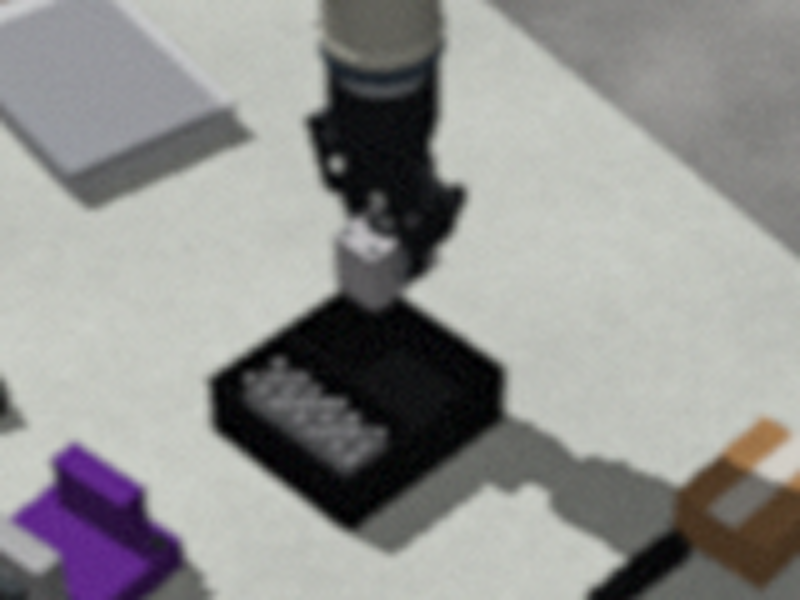

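```bash
python3 -m inch '[{"gripper":0.0,"tx":0.020,"ty":-0.018,"tz":0,"spin":0},{"gripper":0.0,"tx":0.028,"ty":-0.026,"tz":0,"spin":0},{"gripper":0.0,"tx":0.030,"ty":-0.028,"tz":0,"spin":0},{"gripper":0.0,"tx":0.030,"ty":-0.028,"tz":0,"spin":0},{"gripper":0.0,"tx":0.030,"ty":-0.028,"tz":0,"spin":0},{"gripper":0.0,"tx":0.030,"ty":-0.026,"tz":0.010,"spin":0},{"gripper":0.0,"tx":0.026,"ty":-0.024,"tz":0.015,"spin":0},{"gripper":0.0,"tx":0.014,"ty":-0.012,"tz":0.015,"spin":0}]'
python3 go.py 430 30 11 3.307
```

```text
clock: 6.2
eef_pos: [425.8, 28.1, 87.5]
tcp_rot: [-3.142, -0.002, -2.977]
contact_force: [0.0, 0.1, -4.4]
opening: 0.464
clk 6.2 pos [425.8  28.1  87.5] rot [-3.142e+00 -2.000e-03 -2.977e+00] q [ 0.06  0.26  2.16 -0.    0.71 -1.67] open 0.464 F [ 0.   0.1 -4.4]
tool shift now-axes [-4.6  1.2 76.5] after-spin axes [-4.5  1.2 76.5] spin deg -0.0
```

```bash
python3 -m inch '[{"gripper":0.0,"tx":0,"ty":0,"tz":0.012,"spin":0},{"gripper":0.0,"tx":0,"ty":0,"tz":0.015,"spin":0},{"gripper":0.0,"tx":0,"ty":0,"tz":0.015,"spin":0},{"gripper":0.0,"tx":0,"ty":0,"tz":0.012,"spin":0},{"gripper":0.0,"tx":0,"ty":0,"tz":0.008,"spin":0},{"gripper":0.0,"tx":0,"ty":0,"tz":0.006,"spin":0},{"gripper":0.0,"tx":0,"ty":0,"tz":0.003,"spin":0},{"gripper":0.0,"tx":0,"ty":0,"tz":0,"spin":0}]'
python3 -m inch '[{"gripper":0.0,"tx":0,"ty":0,"tz":0.001,"spin":0},{"gripper":0.0,"tx":0,"ty":0,"tz":0.001,"spin":0},{"gripper":0.0,"tx":0,"ty":0,"tz":0.001,"spin":0},{"gripper":0.0,"tx":0,"ty":0,"tz":0.001,"spin":0},{"gripper":0.0,"tx":0,"ty":0,"tz":0.0005,"spin":0},{"gripper":0.0,"tx":0,"ty":0,"tz":0,"spin":0},{"gripper":0.0,"tx":0,"ty":0,"tz":0,"spin":0},{"gripper":0.0,"tx":0,"ty":0,"tz":0,"spin":0}]'
```

```text
clock: 7.0
eef_pos: [428.5, 29.8, 17.1]
tcp_rot: [3.142, -0.0, -2.976]
contact_force: [0.5, -0.0, -4.8]
opening: 0.463
clock: 7.8
eef_pos: [428.6, 29.7, 12.8]
tcp_rot: [-3.142, -0.0, -2.976]
contact_force: [0.1, -0.3, -4.4]
opening: 0.466
```

```bash
python3 -m inch '[{"gripper":0.0,"tx":0,"ty":0,"tz":0.0005,"spin":0},{"gripper":0.0,"tx":0,"ty":0,"tz":0.0005,"spin":0},{"gripper":0.0,"tx":0,"ty":0,"tz":0.0005,"spin":0},{"gripper":0.0,"tx":0,"ty":0,"tz":0.0005,"spin":0},{"gripper":0.0,"tx":0,"ty":0,"tz":0,"spin":0},{"gripper":0.0,"tx":0,"ty":0,"tz":0,"spin":0},{"gripper":0.0,"tx":0,"ty":0,"tz":0,"spin":0},{"gripper":0.0,"tx":0,"ty":0,"tz":0,"spin":0}]'
```

```text
clock: 8.6
eef_pos: [428.6, 29.8, 10.9]
tcp_rot: [-3.142, -0.0, -2.976]
contact_force: [-2.1, -0.3, 2.9]
opening: 0.458
```

Touched the bench (force +3 N at the predicted 10.9 mm). Release gently, then rise.

```bash
python3 -m inch '[{"gripper":0.05,"tx":0,"ty":0,"tz":0,"spin":0},{"gripper":0.05,"tx":0,"ty":0,"tz":0,"spin":0},{"gripper":0.06,"tx":0,"ty":0,"tz":0,"spin":0},{"gripper":0.07,"tx":0,"ty":0,"tz":0,"spin":0},{"gripper":0.07,"tx":0,"ty":0,"tz":0,"spin":0},{"gripper":0.07,"tx":0,"ty":0,"tz":-0.015,"spin":0},{"gripper":0.07,"tx":0,"ty":0,"tz":-0.025,"spin":0},{"gripper":0.07,"tx":0,"ty":0,"tz":-0.035,"spin":0}]' 40
python3 -m inch '[{"gripper":0.085,"tx":0,"ty":0,"tz":-0.035,"spin":0},{"gripper":0.085,"tx":0.05,"ty":0,"tz":-0.03,"spin":8.5},{"gripper":0.085,"tx":0,"ty":0,"tz":-0.03,"spin":8.5},{"gripper":0.085,"tx":0,"ty":0,"tz":0,"spin":8.5},{"gripper":0.085,"tx":0,"ty":0,"tz":0,"spin":8.5},{"gripper":0.085,"tx":0,"ty":0,"tz":0,"spin":8.5},{"gripper":0.085,"tx":0,"ty":0,"tz":0,"spin":8.5},{"gripper":0.085,"tx":0,"ty":0,"tz":0,"spin":8.5}]'
python3 go.py 428.6 29.8 120 1.736
python3 - <<'E'
from h import *
a=snap('side','s5.png')['pixels'];b=snap('top','t5.png')['pixels']
A=cv2.resize(a[150:270,190:350],(800,600),interpolation=cv2.INTER_CUBIC)[:,:,::-1]
B=cv2.resize(b[150:270,180:340],(800,600),interpolation=cv2.INTER_CUBIC)[:,:,::-1]
cv2.imwrite('pics/c5.png',cv2.resize(np.hstack([A,B]),(800,300)))
for c in('side','top'):
  for m in masks_of(c,'housing'): print(c,m['conf'],m['centre'],m['pixels'].sum())
E
```

```text
clock: 9.4
eef_pos: [427.4, 29.7, 85.6]
tcp_rot: [3.141, -0.003, -2.976]
contact_force: [1.2, -0.1, -0.0]
opening: 0.822
clock: 10.2
eef_pos: [386.2, 22.7, 176.5]
tcp_rot: [3.142, 0.0, 2.263]
contact_force: [0.4, -0.5, -0.5]
opening: 0.993
clk 10.2 pos [386.2  22.7 176.5] rot [3.142 0.    2.263] q [ 0.05  0.04  2.17  0.    0.93 -0.64] open 0.993 F [ 0.4 -0.5 -0.5]
tool shift now-axes [-21.6  37.2  56.5] after-spin axes [ 0.  43.  56.5] spin deg 30.2
side 0.96 [204.1, 242.2] 382
top 0.2 [204.5, 351.2] 256
```

View pics/c5.png

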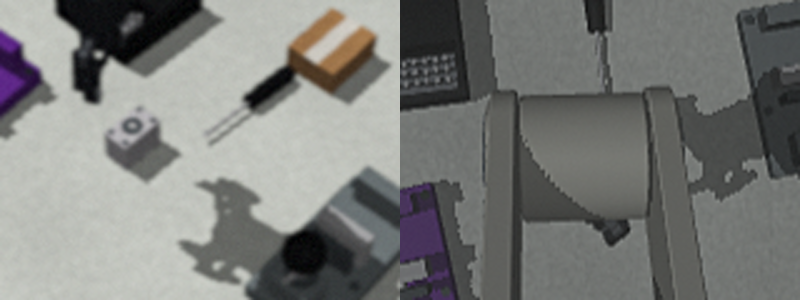

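```bash
python3 - <<'E'
from h import *
f=grab_frame('side'); m=masks_of('side','housing')[0]['pixels'].astype(float)
H=[box(-33,33,-20,20,0,50)]
print(fit([f],[m],H,[428,30,.165]))
E
```

```text
(array([4.29895438e+02, 3.16336449e+01, 1.77456988e-01]), np.float64(0.05845289607530546))
```

```bash
python3 -m inch '[{"gripper":0.0854,"tx":0,"ty":0,"tz":0,"spin":7.5},{"gripper":0.0854,"tx":0,"ty":0,"tz":0,"spin":7.5},{"gripper":0.0854,"tx":0,"ty":0,"tz":0,"spin":7.5},{"gripper":0.0854,"tx":0,"ty":0,"tz":0,"spin":7.7},{"gripper":0.0854,"tx":0,"ty":0.015,"tz":0.015,"spin":0},{"gripper":0.0854,"tx":0,"ty":0.015,"tz":0.02,"spin":0},{"gripper":0.0854,"tx":0,"ty":0.013,"tz":0.02,"spin":0},{"gripper":0.0854,"tx":0,"ty":0,"tz":0,"spin":0}]'
python3 go.py 428.6 29.9 8 1.736
```

```text
clock: 11.3
eef_pos: [428.7, 30.1, 119.8]
tcp_rot: [-3.139, -0.0, 1.744]
contact_force: [0.2, -0.6, -0.4]
opening: 0.999
clk 11.3 pos [428.7  30.1 119.8] rot [-3.139 -0.     1.744] q [ 0.07  0.21  2.14 -0.    0.8  -0.11] open 0.999 F [ 0.2 -0.6 -0.4]
tool shift now-axes [ -0.2   0.2 111.8] after-spin axes [-2.000e-01 -1.000e-01  1.118e+02] spin deg 0.5
```

```bash
python3 -m inch '[{"gripper":0.0854,"tx":0,"ty":0,"tz":0.012,"spin":0},{"gripper":0.0854,"tx":0,"ty":0,"tz":0.016,"spin":0},{"gripper":0.0854,"tx":0,"ty":0,"tz":0.014,"spin":0},{"gripper":0.0854,"tx":0,"ty":0,"tz":0.010,"spin":0},{"gripper":0.0854,"tx":0,"ty":0,"tz":0.004,"spin":0},{"gripper":0.0854,"tx":0,"ty":0,"tz":0,"spin":0},{"gripper":0.0854,"tx":0,"ty":0,"tz":0,"spin":0},{"gripper":0.0854,"tx":0,"ty":0,"tz":0,"spin":0}]' 50
python3 go.py 428.6 29.9 8 1.736
python3 - <<'E'
from h import *
a=snap('side','s6.png')['pixels']
cv2.imwrite('pics/c6.png',cv2.resize(a[160:240,190:297],(800,600),interpolation=cv2.INTER_CUBIC)[:,:,::-1])
E
```

```text
clock: 12.1
eef_pos: [429.1, 30.0, 66.1]
tcp_rot: [3.141, 0.0, 1.742]
contact_force: [1.0, -0.3, 0.0]
opening: 0.999
clk 12.1 pos [429.1  30.   66.1] rot [3.141 0.    1.742] q [ 0.07  0.31  2.17 -0.    0.66 -0.1 ] open 0.999 F [ 1.  -0.3  0. ]
tool shift now-axes [-0.  -0.5 58.1] after-spin axes [-0.  -0.5 58.1] spin deg 0.3
```

View pics/c6.png

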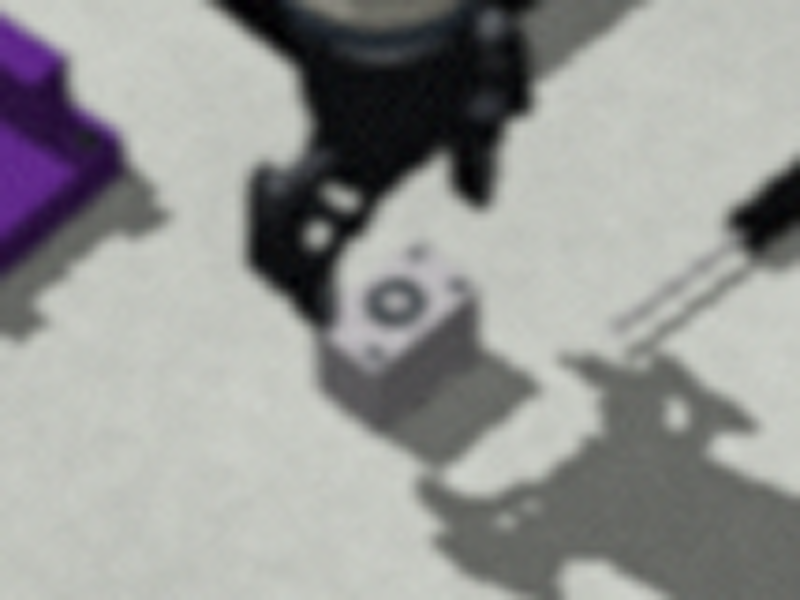

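```bash
python3 -m inch '[{"gripper":0.0854,"tx":0,"ty":0,"tz":0.010,"spin":0},{"gripper":0.0854,"tx":0,"ty":0,"tz":0.010,"spin":0},{"gripper":0.0854,"tx":0,"ty":0,"tz":0.010,"spin":0},{"gripper":0.0854,"tx":0,"ty":0,"tz":0.010,"spin":0},{"gripper":0.0854,"tx":0,"ty":0,"tz":0.010,"spin":0},{"gripper":0.0854,"tx":0,"ty":0,"tz":0.006,"spin":0},{"gripper":0.0854,"tx":0,"ty":0,"tz":0.002,"spin":0},{"gripper":0.0854,"tx":0,"ty":0,"tz":0,"spin":0}]' 50
python3 go.py 428.6 29.9 8 1.736
python3 -m inch '[{"gripper":0.075,"tx":0,"ty":0,"tz":0,"spin":0},{"gripper":0.05,"tx":0,"ty":0,"tz":0,"spin":0},{"gripper":0.05,"tx":0,"ty":0,"tz":0,"spin":0},{"gripper":0.03,"tx":0,"ty":0,"tz":0,"spin":0},{"gripper":0.03,"tx":0,"ty":0,"tz":0,"spin":0},{"gripper":0.03,"tx":0,"ty":0,"tz":0,"spin":0},{"gripper":0.03,"tx":0,"ty":0,"tz":0,"spin":0},{"gripper":0.03,"tx":0,"ty":0,"tz":0,"spin":0}]' 50
python3 go.py 428.6 29.9 8 1.736
```

```text
clock: 12.95
eef_pos: [428.5, 30.0, 7.2]
tcp_rot: [-3.141, -0.0, 1.742]
contact_force: [0.2, 0.1, 1.0]
opening: 1.004
clk 12.95 pos [428.5  30.    7.2] rot [-3.141 -0.     1.742] q [ 0.07  0.43  2.2  -0.    0.51 -0.1 ] open 1.004 F [0.2 0.1 1. ]
tool shift now-axes [-0.1  0.1 -0.8] after-spin axes [-0.1  0.1 -0.8] spin deg 0.3
clock: 13.75
eef_pos: [428.7, 30.0, 8.0]
tcp_rot: [3.141, 0.0, 1.742]
contact_force: [-1.1, -0.5, 5.9]
opening: 0.77
clk 13.75 pos [428.7  30.    8. ] rot [3.141 0.    1.742] q [ 0.07  0.43  2.2  -0.    0.51 -0.1 ] open 0.77 F [-1.1 -0.5  5.9]
tool shift now-axes [-0.1 -0.1 -0. ] after-spin axes [-0.1 -0.1 -0. ] spin deg 0.3
```

```bash
python3 - <<'E'
from h import *
import pickle
np.set_printoptions(suppress=True,precision=3)
fs,M=pickle.load(open('m.pkl','rb'))
pick=lambda c,t,u,v: min(M[c,t],key=lambda m:np.hypot(m[1][1]-u,m[1][0]-v))[2].astype(float)
vm=[pick('top','vise',337,185),pick('side','vise',325,256)]
J=VISE+[box(-5,16,-35,35,30,78)]
for i in(0,1): print(i,fit(fs[i:i+1],vm[i:i+1],J,[534,-261,.2]))
print(fit(fs,vm,J,[534,-261,.2]))
E
python3 -m inch '[{"gripper":0.03,"tx":0,"ty":0,"tz":-0.005,"spin":0},{"gripper":0.03,"tx":0,"ty":0,"tz":-0.012,"spin":0},{"gripper":0.03,"tx":0,"ty":0,"tz":-0.020,"spin":0},{"gripper":0.03,"tx":0,"ty":0,"tz":-0.030,"spin":0},{"gripper":0.03,"tx":0,"ty":0,"tz":-0.030,"spin":0},{"gripper":0.03,"tx":0,"ty":0,"tz":-0.030,"spin":0},{"gripper":0.03,"tx":0,"ty":0,"tz":-0.025,"spin":0},{"gripper":0.03,"tx":0,"ty":0,"tz":-0.010,"spin":0}]'
python3 go.py 578 -252 180 .207
python3 - <<'E'
from h import *
a=snap('side','s7.png')['pixels']
cv2.imwrite('pics/c7.png',cv2.resize(a[130:250,190:350],(800,600),interpolation=cv2.INTER_CUBIC)[:,:,::-1])
E
```

```text
0 (array([ 532.508, -260.435,    0.209]), np.float64(0.043754126758484446))
1 (array([ 535.417, -261.205,    0.202]), np.float64(0.03292798686472198))
(array([ 533.912, -261.356,    0.21 ]), np.float64(0.08582418379491641))
clock: 14.55
eef_pos: [429.7, 30.1, 172.4]
tcp_rot: [3.137, 0.0, 1.742]
contact_force: [0.5, -0.1, -3.9]
opening: 0.764
clk 14.55 pos [429.7  30.1 172.4] rot [3.137 0.    1.742] q [ 0.07  0.12  2.09 -0.    0.92 -0.1 ] open 0.764 F [ 0.5 -0.1 -3.9]
tool shift now-axes [-303.2   98.2   -7.1] after-spin axes [ 87.2 306.5  -7.6] spin deg 87.9
```

View pics/c7.png

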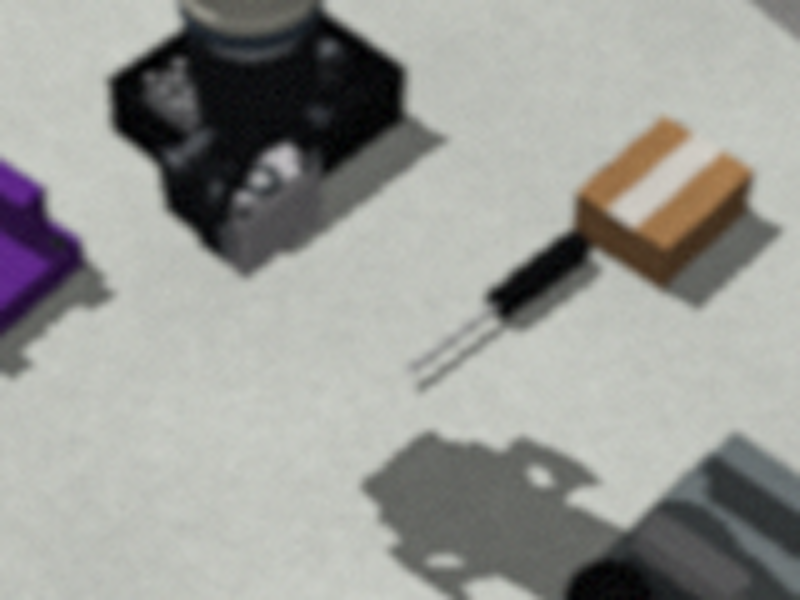

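```bash
python3 -m inch '[{"gripper":0.03,"tx":0,"ty":0,"tz":0,"spin":5},{"gripper":0.03,"tx":0,"ty":0,"tz":0,"spin":8},{"gripper":0.03,"tx":0,"ty":0,"tz":0,"spin":8},{"gripper":0.03,"tx":0,"ty":0,"tz":0,"spin":8},{"gripper":0.03,"tx":0,"ty":0,"tz":0,"spin":8},{"gripper":0.03,"tx":0,"ty":0,"tz":0,"spin":8},{"gripper":0.03,"tx":0,"ty":0,"tz":0,"spin":8},{"gripper":0.03,"tx":0,"ty":0,"tz":0,"spin":8}]'
python3 -m inch '[{"gripper":0.03,"tx":0,"ty":0,"tz":0,"spin":8},{"gripper":0.03,"tx":0,"ty":0,"tz":0,"spin":8},{"gripper":0.03,"tx":0,"ty":0,"tz":0,"spin":7},{"gripper":0.03,"tx":0,"ty":0,"tz":0,"spin":3.9},{"gripper":0.03,"tx":0.005,"ty":0.020,"tz":0,"spin":0},{"gripper":0.03,"tx":0.008,"ty":0.030,"tz":0,"spin":0},{"gripper":0.03,"tx":0.010,"ty":0.035,"tz":0,"spin":0},{"gripper":0.03,"tx":0.010,"ty":0.035,"tz":0,"spin":0}]'
python3 go.py 578 -251.7 150 .208
```

```text
clock: 15.4
eef_pos: [427.7, 30.0, 168.3]
tcp_rot: [-3.14, 0.002, 0.671]
contact_force: [0.2, -0.6, -3.7]
opening: 0.767
clock: 16.2
eef_pos: [485.3, -81.5, 168.3]
tcp_rot: [-3.141, 0.002, 0.208]
contact_force: [0.6, 0.4, -3.0]
opening: 0.766
clk 16.2 pos [485.3 -81.5 168.3] rot [-3.141e+00  2.000e-03  2.080e-01] q [-0.17  0.22  1.97  0.    0.95  1.19] open 0.766 F [ 0.6  0.4 -3. ]
tool shift now-axes [ 55.6 185.7  18.1] after-spin axes [ 55.6 185.6  18.3] spin deg 0.0
```

```bash
python3 -m inch '[{"gripper":0.03,"tx":0.010,"ty":0.034,"tz":0,"spin":0},{"gripper":0.03,"tx":0.010,"ty":0.034,"tz":0,"spin":0},{"gripper":0.03,"tx":0.010,"ty":0.034,"tz":0,"spin":0},{"gripper":0.03,"tx":0.010,"ty":0.032,"tz":0,"spin":0},{"gripper":0.03,"tx":0.008,"ty":0.026,"tz":0,"spin":0},{"gripper":0.03,"tx":0.005,"ty":0.018,"tz":0,"spin":0},{"gripper":0.03,"tx":0.0026,"ty":0.0077,"tz":0.010,"spin":0},{"gripper":0.03,"tx":0,"ty":0,"tz":0.008,"spin":0}]'
python3 go.py 578 -251.7 100 .208
python3 - <<'E'
from h import *
import pickle
fs=[snap('top','t8.png'),snap('side','s8.png')]
out=[]
for i,c in enumerate(('top','side')):
    im=cv2.resize(fs[i]['pixels'][:,:,::-1].copy(),None,fx=4,fy=4,interpolation=cv2.INTER_CUBIC)
    draw(im,fs[i],VISE[:2],[534,-261,.208],(0,255,0))
    s=sense();p=s['eef_pos']
    draw(im,fs[i],[box(-20,20,-33,33,0,50)],[p[0],p[1],s['tcp_rot'][2],p[2]-8],(0,0,255))
    u,v=[(337,185),(325,245)][i]
    out.append(im[v*4-200:v*4+200,u*4-200:u*4+200])
cv2.imwrite('pics/ov8.png',np.hstack(out))
E
```

```text
clock: 17.0
eef_pos: [577.8, -251.1, 149.3]
tcp_rot: [-3.14, 0.002, 0.207]
contact_force: [-0.8, 1.2, -4.5]
opening: 0.763
clk 17.0 pos [ 577.8 -251.1  149.3] rot [-3.14e+00  2.00e-03  2.07e-01] q [-0.41  0.45  1.69  0.    1.01  0.95] open 0.763 F [-0.8  1.2 -4.5]
tool shift now-axes [ 0.2  0.7 49.3] after-spin axes [ 0.1  0.7 49.3] spin deg -0.1
```

View pics/ov8.png

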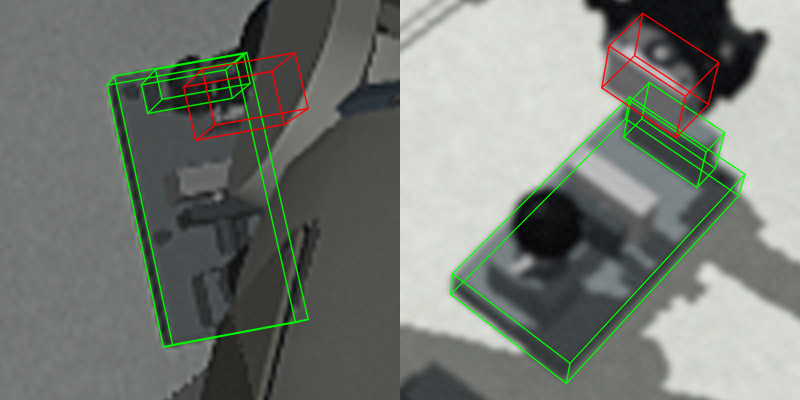

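```bash
python3 -m inch '[{"gripper":0.03,"tx":0,"ty":0.0005,"tz":0.008,"spin":0},{"gripper":0.03,"tx":0,"ty":0,"tz":0.012,"spin":0},{"gripper":0.03,"tx":0,"ty":0,"tz":0.012,"spin":0},{"gripper":0.03,"tx":0,"ty":0,"tz":0.012,"spin":0},{"gripper":0.03,"tx":0,"ty":0,"tz":0.008,"spin":0},{"gripper":0.03,"tx":0,"ty":0,"tz":0.004,"spin":0},{"gripper":0.03,"tx":0,"ty":0,"tz":0,"spin":0},{"gripper":0.03,"tx":0,"ty":0,"tz":0,"spin":0}]'
python3 go.py 578 -251.7 38 .208
python3 - <<'E'
from h import *
fs=[snap('top','t9.png'),snap('side','s9.png')]
out=[]
for i,c in enumerate(('top','side')):
    u,v=[(340,172),(335,235)][i]
    out.append(cv2.resize(fs[i]['pixels'][v-35:v+35,u-35:u+35,::-1],(400,400),interpolation=cv2.INTER_CUBIC))
cv2.imwrite('pics/ov9.png',np.hstack(out))
E
```

```text
clock: 17.9
eef_pos: [578.7, -251.5, 95.8]
tcp_rot: [3.141, -0.0, 0.208]
contact_force: [1.1, -0.0, -4.1]
opening: 0.766
clk 17.9 pos [ 578.7 -251.5   95.8] rot [ 3.141 -0.     0.208] q [-0.41  0.51  1.72  0.    0.91  0.95] open 0.766 F [ 1.1 -0.  -4.1]
tool shift now-axes [-0.8  0.  57.8] after-spin axes [-0.8  0.  57.8] spin deg -0.0
```

View pics/ov9.png

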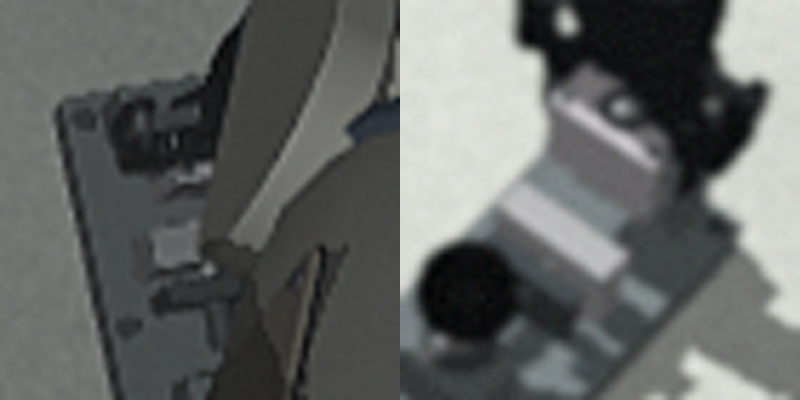

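```bash
python3 -m inch '[{"gripper":0.03,"tx":0,"ty":0,"tz":0.006,"spin":0},{"gripper":0.03,"tx":0,"ty":0,"tz":0.008,"spin":0},{"gripper":0.03,"tx":0,"ty":0,"tz":0.008,"spin":0},{"gripper":0.03,"tx":0,"ty":0,"tz":0.006,"spin":0},{"gripper":0.03,"tx":0,"ty":0,"tz":0.002,"spin":0},{"gripper":0.03,"tx":0,"ty":0,"tz":0,"spin":0},{"gripper":0.03,"tx":0,"ty":0,"tz":0,"spin":0},{"gripper":0.03,"tx":0,"ty":0,"tz":0,"spin":0}]'
python3 go.py 578 -251.7 38 .208
```

```text
clock: 18.8
eef_pos: [578.8, -251.5, 65.8]
tcp_rot: [3.141, -0.0, 0.208]
contact_force: [-0.3, -0.9, -4.2]
opening: 0.765
clk 18.8 pos [ 578.8 -251.5   65.8] rot [ 3.141 -0.     0.208] q [-0.41  0.55  1.74 -0.    0.85  0.95] open 0.765 F [-0.3 -0.9 -4.2]
tool shift now-axes [-0.8  0.  27.8] after-spin axes [-0.8  0.1 27.8] spin deg -0.0
```

```bash
python3 -m inch '[{"gripper":0.03,"tx":0,"ty":0,"tz":0.006,"spin":0},{"gripper":0.03,"tx":0,"ty":0,"tz":0.007,"spin":0},{"gripper":0.03,"tx":0,"ty":0,"tz":0.006,"spin":0},{"gripper":0.03,"tx":0,"ty":0,"tz":0.004,"spin":0},{"gripper":0.03,"tx":0,"ty":0,"tz":0.001,"spin":0},{"gripper":0.03,"tx":0,"ty":0,"tz":0,"spin":0},{"gripper":0.03,"tx":0,"ty":0,"tz":0,"spin":0},{"gripper":0.03,"tx":0,"ty":0,"tz":0,"spin":0}]'
python3 -m inch '[{"gripper":0.03,"tx":0,"ty":0,"tz":0.0005,"spin":0},{"gripper":0.03,"tx":0,"ty":0,"tz":0.0005,"spin":0},{"gripper":0.03,"tx":0,"ty":0,"tz":0.0005,"spin":0},{"gripper":0.03,"tx":0,"ty":0,"tz":0.0005,"spin":0},{"gripper":0.03,"tx":0,"ty":0,"tz":0.0005,"spin":0},{"gripper":0.03,"tx":0,"ty":0,"tz":0.0005,"spin":0},{"gripper":0.03,"tx":0,"ty":0,"tz":0,"spin":0},{"gripper":0.03,"tx":0,"ty":0,"tz":0,"spin":0}]'
```

```text
clock: 19.6
eef_pos: [578.7, -251.5, 41.8]
tcp_rot: [3.141, -0.0, 0.208]
contact_force: [-0.6, -0.7, -4.4]
opening: 0.77
clock: 20.4
eef_pos: [578.5, -251.4, 38.5]
tcp_rot: [-3.142, 0.0, 0.208]
contact_force: [-0.2, 0.5, -4.2]
opening: 0.765
```

```bash
python3 -m inch '[{"gripper":0.03,"tx":0,"ty":0,"tz":0.0005,"spin":0},{"gripper":0.03,"tx":0,"ty":0,"tz":0.0005,"spin":0},{"gripper":0.03,"tx":0,"ty":0,"tz":0.0005,"spin":0},{"gripper":0.03,"tx":0,"ty":0,"tz":0,"spin":0},{"gripper":0.03,"tx":0,"ty":0,"tz":0,"spin":0},{"gripper":0.03,"tx":0,"ty":0,"tz":0,"spin":0},{"gripper":0.03,"tx":0,"ty":0,"tz":0,"spin":0},{"gripper":0.03,"tx":0,"ty":0,"tz":0,"spin":0}]'
```

```text
clock: 21.2
eef_pos: [578.6, -251.4, 38.1]
tcp_rot: [3.141, -0.0, 0.208]
contact_force: [-4.6, 1.1, 8.0]
opening: 0.77
```

Seated on the bed (z 38 as predicted). Release and rise.

```bash
python3 -m inch '[{"gripper":0.0854,"tx":0,"ty":0,"tz":0,"spin":0},{"gripper":0.0854,"tx":0,"ty":0,"tz":0,"spin":0},{"gripper":0.0854,"tx":0,"ty":0,"tz":0,"spin":0},{"gripper":0.0854,"tx":0,"ty":0,"tz":0,"spin":0},{"gripper":0.0854,"tx":0,"ty":0,"tz":0,"spin":0},{"gripper":0.0854,"tx":0,"ty":0,"tz":0,"spin":0},{"gripper":0.0854,"tx":0,"ty":0,"tz":-0.008,"spin":0},{"gripper":0.0854,"tx":0,"ty":0,"tz":-0.012,"spin":0}]' 35
python3 -m inch '[{"gripper":0.0854,"tx":0,"ty":0,"tz":-0.015,"spin":0},{"gripper":0.0854,"tx":0,"ty":0,"tz":-0.025,"spin":0},{"gripper":0.0854,"tx":0,"ty":0,"tz":-0.035,"spin":0},{"gripper":0.0854,"tx":0,"ty":0,"tz":-0.035,"spin":0},{"gripper":0.0854,"tx":0,"ty":0,"tz":-0.035,"spin":0},{"gripper":0.0854,"tx":0,"ty":0,"tz":-0.020,"spin":0},{"gripper":0.0854,"tx":0,"ty":0,"tz":0,"spin":0},{"gripper":0.0854,"tx":0,"ty":0,"tz":0,"spin":0}]'
python3 go.py 455.7 -277.5 230 .208
python3 - <<'E'
from h import *
fs=[snap('top','t10.png'),snap('side','s10.png')]
out=[]
for i,c in enumerate(('top','side')):
    u,v=[(340,180),(325,250)][i]
    out.append(cv2.resize(fs[i]['pixels'][v-42:v+42,u-42:u+42,::-1],(400,400),interpolation=cv2.INTER_CUBIC))
cv2.imwrite('pics/ov10.png',np.hstack(out))
for c in('top','side'):
  for t in('ball','housing','jaw'):
    for m in masks_of(c,t): print(c,t,round(m['conf'],2),np.round(m['centre'],1),m['pixels'].sum())
E
```

```text
clock: 22.0
eef_pos: [578.1, -251.2, 57.1]
tcp_rot: [-3.141, 0.001, 0.208]
contact_force: [-0.8, 0.6, -0.6]
opening: 0.996
clock: 22.8
eef_pos: [578.5, -251.4, 223.1]
tcp_rot: [3.141, -0.001, 0.208]
contact_force: [1.3, -0.6, -0.3]
opening: 1.001
clk 22.8 pos [ 578.5 -251.4  223.1] rot [ 3.141e+00 -1.000e-03  2.080e-01] q [-0.41  0.37  1.63 -0.    1.14  0.95] open 1.001 F [ 1.3 -0.6 -0.3]
tool shift now-axes [-125.6    0.2   -7.1] after-spin axes [-125.6    0.2   -6.9] spin deg -0.0
top ball 0.46 [203.7 349.3] 135
top ball 0.21 [167.3 178. ] 2534
top housing 0.92 [164.3 339.9] 353
top jaw 0.58 [180.8 337.7] 185
top jaw 0.48 [262.9 181.8] 197
side ball 0.66 [353.4 242.5] 687
side ball 0.64 [184.6 151. ] 244
side ball 0.54 [251.4 312.4] 286
side housing 0.57 [235.5 334.9] 430
side jaw 0.67 [179.2 171.3] 217
side jaw 0.63 [241.4 327.8] 251
side jaw 0.59 [330.2 270. ] 656
side jaw 0.59 [233.4 335.5] 385
```

View pics/ov10.png

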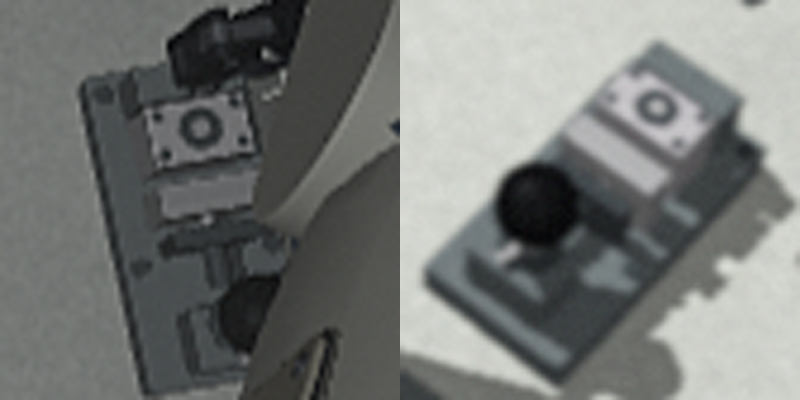

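```bash
python3 - <<'E'
from h import *
import pickle
fs,M=pickle.load(open('m.pkl','rb'))
for i,(u0,u1,v0,v1) in enumerate([(338,368,190,220),(296,326,236,268)]):
    g=fs[i]['pixels'].max(2); m=np.zeros_like(g); m[v0:v1,u0:u1]=g[v0:v1,u0:u1]<(40 if i==0 else 50)
    n,l,s,c=cv2.connectedComponentsWithStats(m); k=1+np.argmax(s[1:,4]); print(s[k],c[k],ray(fs[i],*c[k],115),end=' ')
    xs=s[k]; print(ray(fs[i],xs[0]+xs[2]/2-.5,xs[1]+xs[3]/2-.5,115))
print(ray(fs[0],352.5,205,115),ray(fs[1],311.5,252,115))
c=np.array([534-80*np.cos(.208),-261-80*np.sin(.208),115]);print(c,[proj(f,c) for f in fs])
E
```

```text
[344 196  18  17 244] [352.55737705 203.6147541 ] [ 455.7760144  -277.41221252  115.        ] [ 454.64028422 -277.22410924  115.        ]
[303 242  23  24 335] [313.28358209 252.71343284] [ 454.48423966 -285.22150552  115.        ] [ 454.4467426 -288.3807483  115.       ]
[ 451.70550892 -277.17343438  115.        ] [ 451.92612132 -280.48459089  115.        ]
[ 455.72432975 -277.52027379  115.        ] [array([[352.59447971, 203.63333835]]), array([[311.85755065, 250.60205244]])]
```

```bash
python3 -m inch '[{"gripper":0.0854,"tx":-0.025,"ty":0,"tz":0,"spin":0},{"gripper":0.0854,"tx":-0.035,"ty":0,"tz":0,"spin":0},{"gripper":0.0854,"tx":-0.035,"ty":0,"tz":0,"spin":0},{"gripper":0.0854,"tx":-0.025,"ty":0,"tz":0,"spin":0},{"gripper":0.0854,"tx":-0.0056,"ty":0,"tz":0,"spin":-6},{"gripper":0.0854,"tx":0,"ty":0,"tz":0,"spin":-8},{"gripper":0.0854,"tx":0,"ty":0,"tz":0,"spin":-8},{"gripper":0.0854,"tx":0,"ty":0,"tz":0,"spin":-8}]'
python3 -m inch '[{"gripper":0.0854,"tx":0,"ty":0,"tz":0,"spin":-8},{"gripper":0.0854,"tx":0,"ty":0,"tz":0,"spin":-8},{"gripper":0.0854,"tx":0,"ty":0,"tz":0,"spin":-8},{"gripper":0.0854,"tx":0,"ty":0,"tz":0,"spin":-8},{"gripper":0.0854,"tx":0,"ty":0,"tz":0,"spin":-8},{"gripper":0.0854,"tx":0,"ty":0,"tz":0,"spin":-8},{"gripper":0.0854,"tx":0,"ty":0,"tz":0,"spin":-3},{"gripper":0.0854,"tx":0,"ty":0,"tz":0,"spin":0}]'
python3 go.py 455.7 -277.5 96 1.62
```

```text
clock: 24.0
eef_pos: [455.4, -277.3, 221.9]
tcp_rot: [-3.141, 0.0, 0.737]
contact_force: [0.7, -0.3, -0.2]
opening: 0.999
clock: 24.8
eef_pos: [455.5, -277.2, 221.8]
tcp_rot: [-3.141, -0.0, 1.622]
contact_force: [0.0, -0.0, -0.5]
opening: 1.002
clk 24.8 pos [ 455.5 -277.2  221.8] rot [-3.141 -0.     1.622] q [-0.55  0.22  1.84 -0.    1.08 -0.6 ] open 1.002 F [ 0.  -0.  -0.5]
tool shift now-axes [ -0.3   0.2 125.8] after-spin axes [ -0.3   0.2 125.8] spin deg 0.1
```

```bash
python3 -m inch '[{"gripper":0.0854,"tx":0,"ty":0,"tz":0.015,"spin":0},{"gripper":0.0854,"tx":0,"ty":0,"tz":0.025,"spin":0},{"gripper":0.0854,"tx":0,"ty":0,"tz":0.025,"spin":0},{"gripper":0.0854,"tx":0,"ty":0,"tz":0.020,"spin":0},{"gripper":0.0854,"tx":0,"ty":0,"tz":0.020,"spin":0},{"gripper":0.0854,"tx":0,"ty":0,"tz":0.015,"spin":0},{"gripper":0.0854,"tx":0,"ty":0,"tz":0.009,"spin":0},{"gripper":0.0854,"tx":0,"ty":0,"tz":0,"spin":0}]' 38
python3 go.py 455.7 -277.5 93 1.62
python3 - <<'E'
from h import *
f=snap('side','s11.png')
cv2.imwrite('pics/c11.png',cv2.resize(f['pixels'][200:284,265:377],(800,600),interpolation=cv2.INTER_CUBIC)[:,:,::-1])
E
```

```text
clock: 25.6
eef_pos: [454.9, -276.9, 91.9]
tcp_rot: [-3.14, -0.001, 1.62]
contact_force: [-0.0, 1.0, -0.5]
opening: 1.0
clk 25.6 pos [ 454.9 -276.9   91.9] rot [-3.14e+00 -1.00e-03  1.62e+00] q [-0.55  0.39  1.94 -0.    0.81 -0.6 ] open 1.0 F [-0.   1.  -0.5]
tool shift now-axes [-0.7  0.7 -1.1] after-spin axes [-0.7  0.7 -1.1] spin deg 0.0
```

View pics/c11.png

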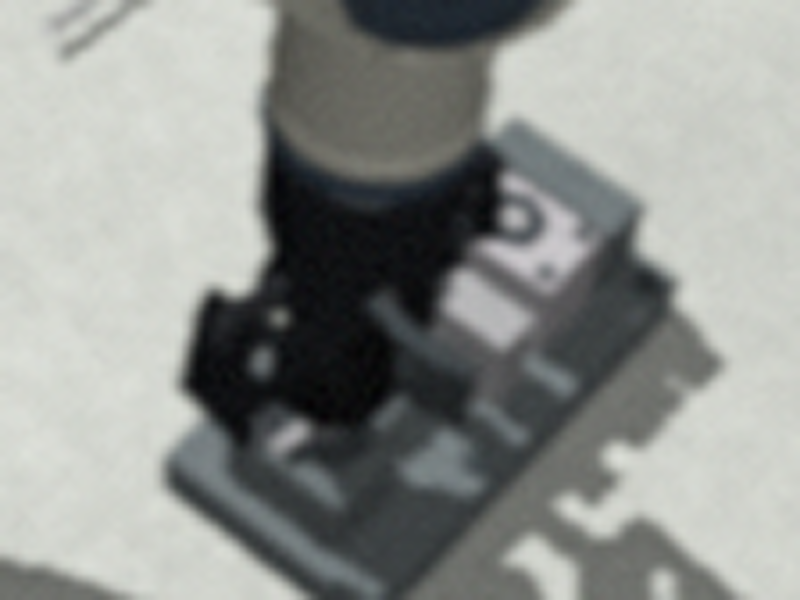

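```bash
python3 -m inch '[{"gripper":0.02,"tx":-0.0005,"ty":0.0005,"tz":-0.001,"spin":0},{"gripper":0.02,"tx":0,"ty":0,"tz":0,"spin":0},{"gripper":0.02,"tx":0,"ty":0,"tz":0,"spin":0},{"gripper":0.02,"tx":0,"ty":0,"tz":0,"spin":0},{"gripper":0.02,"tx":0,"ty":0,"tz":0,"spin":0},{"gripper":0.02,"tx":0,"ty":0,"tz":0,"spin":0},{"gripper":0.02,"tx":0,"ty":0,"tz":0,"spin":0},{"gripper":0.02,"tx":0,"ty":0,"tz":0,"spin":0}]' 38
python3 go.py 455.7 -277.5 93 1.62
```

```text
clock: 26.45
eef_pos: [454.3, -277.8, 94.8]
tcp_rot: [-3.139, -0.0, 1.621]
contact_force: [-11.0, -1.5, 9.8]
opening: 0.587
clk 26.45 pos [ 454.3 -277.8   94.8] rot [-3.139 -0.     1.621] q [-0.55  0.39  1.94 -0.    0.81 -0.6 ] open 0.587 F [-11.   -1.5   9.8]
tool shift now-axes [0.2 1.4 1.7] after-spin axes [0.2 1.4 1.8] spin deg 0.1
```

```bash
python3 -m inch '[{"gripper":0.07,"tx":0,"ty":0,"tz":0,"spin":0},{"gripper":0.07,"tx":0,"ty":-0.0015,"tz":0.006,"spin":0},{"gripper":0.02,"tx":0,"ty":0,"tz":0,"spin":0},{"gripper":0.02,"tx":0,"ty":0,"tz":0,"spin":0},{"gripper":0.02,"tx":0,"ty":0,"tz":0,"spin":0},{"gripper":0.02,"tx":0,"ty":0,"tz":0,"spin":0},{"gripper":0.02,"tx":0,"ty":0,"tz":0,"spin":0},{"gripper":0.02,"tx":0,"ty":0,"tz":0,"spin":0}]' 38
python3 go.py 455.7 -277.5 93 1.62
```

```text
clock: 27.25
eef_pos: [454.1, -277.6, 87.9]
tcp_rot: [-3.141, -0.0, 1.621]
contact_force: [-5.5, -0.6, 5.2]
opening: 0.59
clk 27.25 pos [ 454.1 -277.6   87.9] rot [-3.141 -0.     1.621] q [-0.55  0.4   1.95 -0.    0.8  -0.6 ] open 0.59 F [-5.5 -0.6  5.2]
tool shift now-axes [ 0.   1.6 -5.1] after-spin axes [ 0.   1.6 -5.1] spin deg 0.1
```

```bash
python3 -m inch '[{"gripper":0.02,"tx":0,"ty":0,"tz":0,"spin":4},{"gripper":0.02,"tx":0,"ty":0,"tz":0,"spin":6},{"gripper":0.02,"tx":0,"ty":0,"tz":0,"spin":7},{"gripper":0.02,"tx":0,"ty":0,"tz":0,"spin":7},{"gripper":0.02,"tx":0,"ty":0,"tz":0,"spin":7},{"gripper":0.02,"tx":0,"ty":0,"tz":0,"spin":7},{"gripper":0.02,"tx":0,"ty":0,"tz":0,"spin":7},{"gripper":0.02,"tx":0,"ty":0,"tz":0,"spin":7}]' 38
python3 go.py 455.7 -277.5 93 .22
python3 -c "
from h import *
print(sense()['wrist_torque'])
f=snap('side','s12.png')
cv2.imwrite('pics/c12.png',cv2.resize(f['pixels'][200:284,265:377],(800,600),interpolation=cv2.INTER_CUBIC)[:,:,::-1])"
```

```text
clock: 28.05
eef_pos: [454.3, -277.7, 88.0]
tcp_rot: [-3.141, 0.0, 0.709]
contact_force: [-5.2, 0.6, 4.1]
opening: 0.593
clk 28.05 pos [ 454.3 -277.7   88. ] rot [-3.141  0.     0.709] q [-0.55  0.4   1.95 -0.    0.8   0.31] open 0.593 F [-5.2  0.6  4.1]
tool shift now-axes [ 1.2  0.8 -5. ] after-spin axes [ 1.4  0.1 -5. ] spin deg 28.0
[-0.0158957   0.66761952  0.25025125]
```

View pics/c12.png

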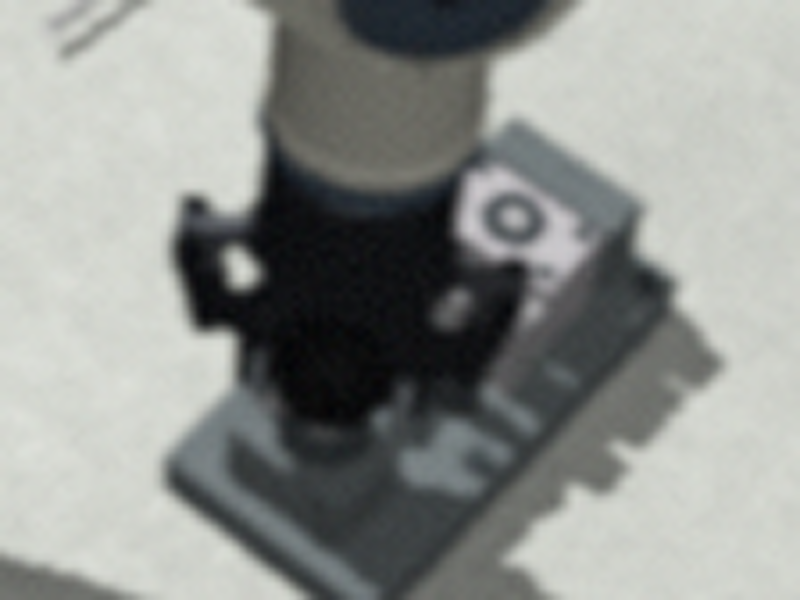

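```bash
python3 -m inch '[{"gripper":0.02,"tx":0,"ty":0,"tz":0,"spin":7},{"gripper":0.02,"tx":0,"ty":0,"tz":0,"spin":7},{"gripper":0.02,"tx":0,"ty":0,"tz":0,"spin":7},{"gripper":0.02,"tx":0,"ty":0,"tz":0,"spin":7},{"gripper":0.02,"tx":0,"ty":0,"tz":0,"spin":2},{"gripper":0.0854,"tx":0,"ty":0,"tz":0,"spin":0},{"gripper":0.0854,"tx":0,"ty":0,"tz":0,"spin":0},{"gripper":0.0854,"tx":0,"ty":0,"tz":0,"spin":0}]' 38
python3 -m inch '[{"gripper":0.0854,"tx":0,"ty":0,"tz":0,"spin":-8},{"gripper":0.0854,"tx":0,"ty":0,"tz":0,"spin":-8},{"gripper":0.0854,"tx":0,"ty":0,"tz":0,"spin":-8},{"gripper":0.0854,"tx":0,"ty":0,"tz":0,"spin":-8},{"gripper":0.0854,"tx":0,"ty":0,"tz":0,"spin":-8},{"gripper":0.0854,"tx":0,"ty":0,"tz":0,"spin":-8},{"gripper":0.0854,"tx":0,"ty":0,"tz":0,"spin":-8},{"gripper":0.0854,"tx":0,"ty":0,"tz":0,"spin":-8}]'
python3 go.py 455 -277.5 90 1.62
python3 - <<'E'
from h import *
f=snap('side','s13.png')
cv2.imwrite('pics/c13.png',cv2.resize(f['pixels'][200:284,265:377],(800,600),interpolation=cv2.INTER_CUBIC)[:,:,::-1])
E
```

```text
clock: 28.9
eef_pos: [455.1, -277.9, 88.1]
tcp_rot: [3.141, -0.001, 0.192]
contact_force: [0.2, -0.8, -0.4]
opening: 1.001
clock: 29.7
eef_pos: [455.0, -277.9, 88.1]
tcp_rot: [3.141, 0.0, 1.314]
contact_force: [-0.3, -0.7, -0.1]
opening: 1.001
clk 29.7 pos [ 455.  -277.9   88.1] rot [3.141 0.    1.314] q [-0.55  0.4   1.95  0.    0.8  -0.29] open 1.001 F [-0.3 -0.7 -0.1]
tool shift now-axes [ 0.4 -0.1 -1.9] after-spin axes [ 0.4  0.  -1.9] spin deg -17.5
```

View pics/c13.png

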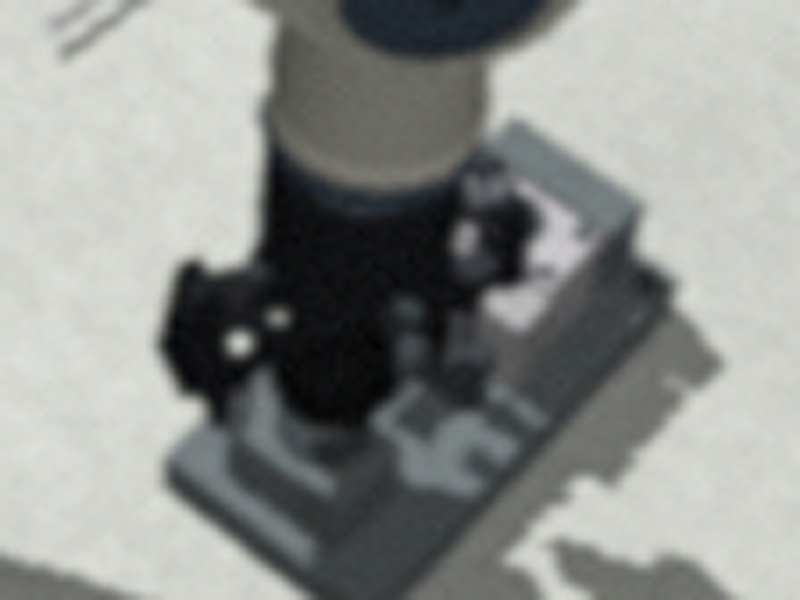

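```bash
python3 -m inch '[{"gripper":0.0854,"tx":0,"ty":0,"tz":0,"spin":-8},{"gripper":0.0854,"tx":0,"ty":0,"tz":0,"spin":-8},{"gripper":0.0854,"tx":0,"ty":0,"tz":0,"spin":-2},{"gripper":0.02,"tx":0,"ty":0,"tz":0,"spin":0},{"gripper":0.02,"tx":0,"ty":0,"tz":0,"spin":0},{"gripper":0.02,"tx":0,"ty":0,"tz":0,"spin":0},{"gripper":0.02,"tx":0,"ty":0,"tz":0,"spin":0},{"gripper":0.02,"tx":0,"ty":0,"tz":0,"spin":0}]' 40
python3 -m inch '[{"gripper":0.02,"tx":0,"ty":0,"tz":0,"spin":0},{"gripper":0.02,"tx":0,"ty":0,"tz":0,"spin":4},{"gripper":0.02,"tx":0,"ty":0,"tz":0,"spin":6},{"gripper":0.02,"tx":0,"ty":0,"tz":0,"spin":6},{"gripper":0.02,"tx":0,"ty":0,"tz":0,"spin":6},{"gripper":0.02,"tx":0,"ty":0,"tz":0,"spin":6},{"gripper":0.02,"tx":0,"ty":0,"tz":0,"spin":6},{"gripper":0.02,"tx":0,"ty":0,"tz":0,"spin":0}]' 40
python3 go.py 455 -277.5 90 .2
python3 -c "
from h import *
print(sense()['wrist_torque'])"
```

```text
clock: 30.55
eef_pos: [454.1, -277.8, 88.3]
tcp_rot: [-3.141, -0.0, 1.62]
contact_force: [-3.8, 0.6, 5.3]
opening: 0.59
clock: 31.35
eef_pos: [454.2, -277.8, 88.3]
tcp_rot: [-3.141, 0.0, 1.023]
contact_force: [-3.9, -0.9, 4.9]
opening: 0.591
clk 31.35 pos [ 454.2 -277.8   88.3] rot [-3.141  0.     1.023] q [-0.55  0.4   1.95 -0.    0.8  -0.  ] open 0.591 F [-3.9 -0.9  4.9]
tool shift now-axes [ 0.7  0.6 -1.7] after-spin axes [ 0.9 -0.1 -1.7] spin deg 47.1
[-0.13190861  0.44465309 -0.16488302]
```

```bash
python3 -m inch '[{"gripper":0.02,"tx":0,"ty":0,"tz":0,"spin":4},{"gripper":0.02,"tx":0,"ty":0,"tz":0,"spin":5},{"gripper":0.02,"tx":0,"ty":0,"tz":0,"spin":5},{"gripper":0.02,"tx":0,"ty":0,"tz":0,"spin":5},{"gripper":0.02,"tx":0,"ty":0,"tz":0,"spin":5},{"gripper":0.02,"tx":0,"ty":0,"tz":0,"spin":5},{"gripper":0.02,"tx":0,"ty":0,"tz":0,"spin":0},{"gripper":0.02,"tx":0,"ty":0,"tz":0,"spin":0}]' 40
python3 go.py 455 -277.5 90 .2
python3 -c "
from h import *
s=sense();print(s['wrist_torque'],s['joint_efforts'])
f=snap('side','s14.png')
cv2.imwrite('pics/c14.png',cv2.resize(f['pixels'][200:284,265:377],(800,600),interpolation=cv2.INTER_CUBIC)[:,:,::-1])"
```

```text
clock: 32.15
eef_pos: [454.8, -277.5, 88.2]
tcp_rot: [-3.141, -0.0, 0.523]
contact_force: [-0.1, 3.1, 4.2]
opening: 0.588
clk 32.15 pos [ 454.8 -277.5   88.2] rot [-3.141 -0.     0.523] q [-0.55  0.4   1.95  0.    0.8   0.5 ] open 0.588 F [-0.1  3.1  4.2]
tool shift now-axes [ 0.2  0.1 -1.8] after-spin axes [ 0.2  0.  -1.8] spin deg 18.5
[ 0.47995036 -0.06606232 -0.03925205] [ -1.61814194 -52.37568498 -24.90651906  -0.72506905  -0.53200465
   0.13882111]
```

View pics/c14.png

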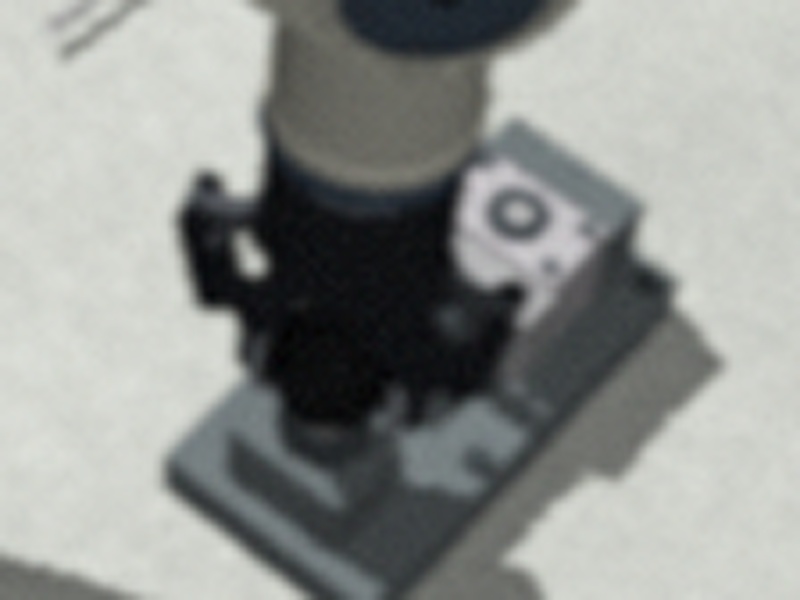

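```bash
python3 -m inch '[{"gripper":0.02,"tx":0,"ty":0,"tz":0,"spin":3},{"gripper":0.02,"tx":0,"ty":0,"tz":0,"spin":3},{"gripper":0.02,"tx":0,"ty":0,"tz":0,"spin":3},{"gripper":0.02,"tx":0,"ty":0,"tz":0,"spin":3},{"gripper":0.02,"tx":0,"ty":0,"tz":0,"spin":3},{"gripper":0.02,"tx":0,"ty":0,"tz":0,"spin":3},{"gripper":0.02,"tx":0,"ty":0,"tz":0,"spin":3},{"gripper":0.02,"tx":0,"ty":0,"tz":0,"spin":3}]' 40
python3 go.py 455 -277.5 90 .2
python3 -c "
from h import *
s=sense();print(s['wrist_torque'],s['joint_efforts'])"
```

```text
clock: 33.0
eef_pos: [454.1, -277.9, 87.8]
tcp_rot: [3.141, 0.001, 0.104]
contact_force: [-1.2, -0.4, 3.1]
opening: 0.589
clk 33.0 pos [ 454.1 -277.9   87.8] rot [3.141e+00 1.000e-03 1.040e-01] q [-0.55  0.4   1.95 -0.    0.8   0.92] open 0.589 F [-1.2 -0.4  3.1]
tool shift now-axes [ 1.  -0.3 -2.2] after-spin axes [ 1.  -0.2 -2.2] spin deg -5.5
[-0.02114909  0.0110201   1.29534308] [ 5.28556108e-01 -5.26179671e+01 -2.57181501e+01  1.37991976e+00
 -8.52215085e-01  1.96908787e-02]
```

```bash
python3 -m inch '[{"gripper":0.0854,"tx":0,"ty":0,"tz":0,"spin":0},{"gripper":0.0854,"tx":0,"ty":0,"tz":0,"spin":0},{"gripper":0.0854,"tx":0,"ty":0,"tz":0,"spin":-8},{"gripper":0.0854,"tx":0,"ty":0,"tz":-0.002,"spin":-8},{"gripper":0.0854,"tx":0,"ty":0,"tz":0,"spin":-8},{"gripper":0.0854,"tx":0,"ty":0,"tz":0,"spin":-8},{"gripper":0.0854,"tx":0,"ty":0,"tz":0,"spin":-8},{"gripper":0.0854,"tx":0,"ty":0,"tz":0,"spin":-8}]' 40
python3 -c "
from h import *
s=sense();print(s['wrist_torque'])"
python3 -m inch '[{"gripper":0.02,"tx":0,"ty":0,"tz":0,"spin":0},{"gripper":0.02,"tx":0,"ty":0,"tz":0,"spin":0},{"gripper":0.02,"tx":0,"ty":0,"tz":0,"spin":0},{"gripper":0.02,"tx":0,"ty":0,"tz":0,"spin":0},{"gripper":0.02,"tx":0,"ty":0,"tz":0,"spin":0},{"gripper":0.02,"tx":0,"ty":0,"tz":0,"spin":0},{"gripper":0.02,"tx":0,"ty":0,"tz":0,"spin":0},{"gripper":0.02,"tx":0,"ty":0,"tz":0,"spin":0}]' 40
python3 -c "
from h import *
s=sense();print(s['tcp_rot'],s['wrist_torque'])"
python3 -m inch '[{"gripper":0.02,"tx":0,"ty":0,"tz":0,"spin":2},{"gripper":0.02,"tx":0,"ty":0,"tz":0,"spin":2},{"gripper":0.02,"tx":0,"ty":0,"tz":0,"spin":2},{"gripper":0.02,"tx":0,"ty":0,"tz":0,"spin":2},{"gripper":0.02,"tx":0,"ty":0,"tz":0,"spin":2},{"gripper":0.02,"tx":0,"ty":0,"tz":0,"spin":2},{"gripper":0.02,"tx":0,"ty":0,"tz":0,"spin":2},{"gripper":0.02,"tx":0,"ty":0,"tz":0,"spin":2}]' 40
python3 -c "
from h import *
s=sense();print(s['tcp_rot'],s['wrist_torque'])"
```

```text
clock: 33.8
eef_pos: [454.7, -277.9, 90.0]
tcp_rot: [3.141, 0.0, 0.948]
contact_force: [0.8, -0.4, 0.2]
opening: 1.001
[-0.01210252  0.07174392  0.01590552]
clock: 34.6
eef_pos: [454.3, -277.6, 90.3]
tcp_rot: [-3.141, 0.0, 0.938]
contact_force: [-2.5, 2.0, 5.6]
opening: 0.589
[-3.14097999e+00  3.00212862e-07  9.37897503e-01] [ 0.17160626  0.31312001 -0.02937753]
clock: 35.4
eef_pos: [454.5, -277.5, 90.0]
tcp_rot: [-3.141, 0.0, 0.658]
contact_force: [-0.4, 2.5, -0.1]
opening: 0.589
[-3.14124318e+00  5.89177427e-05  6.58374157e-01] [ 0.22948633 -0.00756395  1.30319609]
```

```bash
python3 -m inch '[{"gripper":0.0854,"tx":0,"ty":0,"tz":0,"spin":0},{"gripper":0.0854,"tx":0,"ty":0,"tz":0,"spin":0},{"gripper":0.0854,"tx":0,"ty":0,"tz":0,"spin":0},{"gripper":0.0854,"tx":0,"ty":0,"tz":-0.015,"spin":0},{"gripper":0.0854,"tx":0,"ty":0,"tz":-0.025,"spin":0},{"gripper":0.0854,"tx":0,"ty":0,"tz":-0.035,"spin":0},{"gripper":0.0854,"tx":0,"ty":0,"tz":-0.035,"spin":0},{"gripper":0.0854,"tx":0,"ty":0,"tz":-0.035,"spin":0}]' 40
python3 go.py 350 0 300 .66
python3 -m inch '[{"gripper":0.0854,"tx":0,"ty":-0.030,"tz":-0.01,"spin":0},{"gripper":0.0854,"tx":0,"ty":-0.040,"tz":-0.01,"spin":0},{"gripper":0.0854,"tx":0,"ty":-0.040,"tz":-0.01,"spin":0},{"gripper":0.0854,"tx":0,"ty":-0.040,"tz":0,"spin":0},{"gripper":0.0854,"tx":0,"ty":-0.040,"tz":0,"spin":0},{"gripper":0.0854,"tx":0,"ty":-0.040,"tz":0,"spin":0},{"gripper":0.0854,"tx":0,"ty":-0.030,"tz":0,"spin":0},{"gripper":0.0854,"tx":0,"ty":0,"tz":0,"spin":0}]'
python3 go.py 350 0 300 .66
python3 - <<'E'
from h import *
fs=[snap('top','t15.png'),snap('side','s15.png')]
out=[]
H=[box(-33,33,-20,20,30,80)]; T=[box(-33,33,-20,20,79.9,80)]
for i,c in enumerate(('top','side')):
    u,v=[(340,180),(325,250)][i]
    out.append(cv2.resize(fs[i]['pixels'][v-42:v+42,u-42:u+42,::-1],(400,400),interpolation=cv2.INTER_CUBIC))
    for m in masks_of(c,'housing')[:1]:
        print(c,m['conf'],m['centre'],fit([fs[i]],[m['pixels'].astype(float)],T if i==0 else H,[580,-251,1.78]))
print('expected',534+50*np.cos(.208),-261+50*np.sin(.208),.208+np.pi/2)
cv2.imwrite('pics/ov15.png',np.hstack(out))
E
```

```text
clock: 36.2
eef_pos: [454.4, -277.7, 236.4]
tcp_rot: [-3.141, 0.0, 0.661]
contact_force: [0.9, -0.8, -1.1]
opening: 0.998
clk 36.2 pos [ 454.4 -277.7  236.4] rot [-3.141  0.     0.661] q [-0.55  0.2   1.83 -0.    1.11  0.36] open 0.998 F [ 0.9 -0.8 -1.1]
tool shift now-axes [  88.2 -283.3  -63.6] after-spin axes [  87.8 -283.4  -63.6] spin deg 0.1
clock: 37.0
eef_pos: [292.6, -70.7, 264.8]
tcp_rot: [-3.141, -0.0, 0.663]
contact_force: [-0.3, -0.1, 0.2]
opening: 1.003
clk 37.0 pos [292.6 -70.7 264.8] rot [-3.141 -0.     0.663] q [-0.24 -0.24  2.19  0.    1.19  0.66] open 1.003 F [-0.3 -0.1  0.2]
tool shift now-axes [ 88.8 -20.4 -35.2] after-spin axes [ 88.7 -20.7 -35.2] spin deg 0.2
top 0.85 [164.9, 341.3] (array([ 579.56656899, -243.66592629,    1.78984167]), np.float64(0.1692565859040963))
side 0.56 [231.4, 338.5] (array([ 588.34599155, -248.7635503 ,    1.86420809]), np.float64(0.39138867024254864))
expected 582.9222939092358 -250.67482887994842 1.7787963267948965
```

View pics/ov15.png

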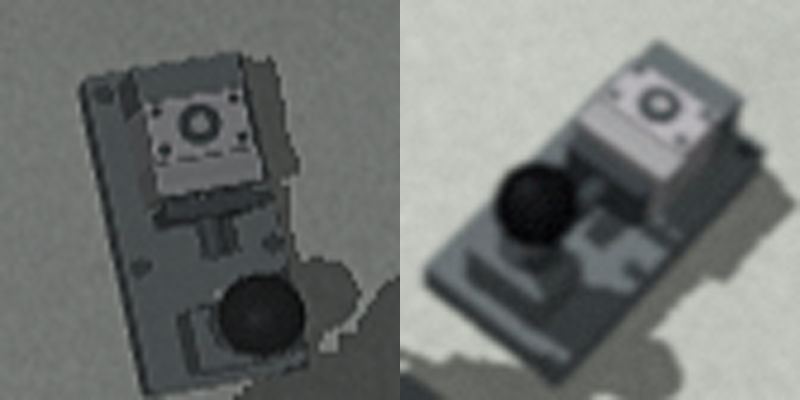

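View pics/t15.png

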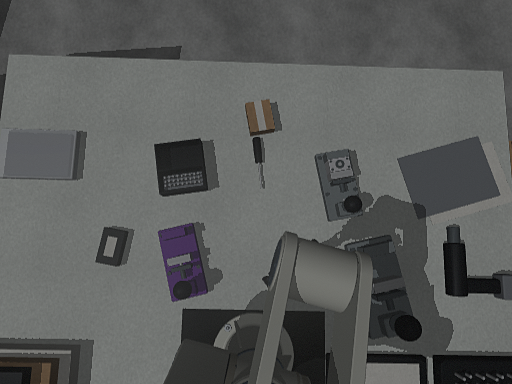

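```bash
python3 -c "
from rig import sign_off
print(sign_off())"
```

```text
the job is handed in; nothing more can be done
None
```

I've handed the job in. The housing is clamped in the small grey vise and the ball knob is at its end stop, at about 37 s of the 72 s allowed. Sign-off gives no verdict.

**What I did**
- I took the housing out of the case by its long sides, stood it on the bare bench at about (429, 30) mm and let go.
- I took it again by its ends, set it on the vise bed (touch at the predicted height), let go and moved clear.
- I turned the knob clockwise in two grips and checked with a third. The hand had turned about 2.9 rad in total, and the wrist torque rose to 1.3 N m both at the end of the second grip and within 16° of the third. The knob itself takes at most about 0.36 N m, so I read this as the end stop.

**Last checks**
- **Clamping:** the final pictures show the housing upright, square and tight between both jaws, with the arm clear.
- **Bystanders:** carton, screwdriver and small black box look unmoved in the final top picture.

**What disagreed or was not measured**
- **Final housing fits:** they were poor. The top camera put it about 8 mm from the expected position, mostly along the jaws. The side camera put it about 6 mm off and turned by 0.085 rad, just over the 0.08 rad limit. I trusted the pictures and where I released it over these fits, because the masks probably took in some of the jaw.
- **Opening on the ball:** the gripper read about 50 mm on the 52 mm ball at either height I tried.
- **Clamping force:** I could not measure it. That it exceeds 13 N is inferred from the knob being at its stop.

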